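# Gauge a tube for sawing with a flip stop

### The arm

A 7-joint arm with a two-finger parallel gripper is mounted at the origin on a cart in front of the work surface, level with it; the furniture and walls round the work are solid. World frame = base frame: x ahead of the robot, y to its left, z up, the work surface at z = 0. Lengths are in m, angles in rad, forces in N, time in s.
With the tool pointing down it reaches from about 0.425 to 0.825 m from the base axis. Payload 3.6 kg.
Tool frame: the origin (TCP) lies on the centre line of the jaws, within the pads' length; the fingertips stand 14 mm ahead of it and the grasp point (between the pads) lies 5 mm behind it; z points along the fingers, x is the direction in which the jaws open and shut, and the axes are right-handed (so a half turn about z gives the same grasp; the last joint's range is limited). The gripper opens to 85 mm and grips with 20 to 120 N. Pads are 22 mm wide; open, the fingers measure 114 mm over their backs; the gripper's body (76 mm by 85 mm) begins 54 mm behind the grasp point. The pads swing forward as they close: fully open they stand 13 mm farther back than shut.
Start: joints at [-1.133, 0.615, -0.013, 1.423, 0.008, 1.103, -0.04], TCP at [0.291, 0.581, 0.245] pointing down, gripper open.
Joint ranges: [-3.12, 3.12], [-0.3, 2.06], [-1.34, 1.32], [0.26, 2.42], [-1.36, 4.5], [0.01, 1.98], [-2.84, 2.84]. Speed limits (rad/s): [2.79, 2.79, 3.14, 3.14, 3.14, 3.14, 3.14].

### API

Orientations are given as a rotation vector (axis times angle).
In Python, from rig import state, vision, workorder gives the robot as it stands.
- The arm moves only by the tool drive_tool, never from a script. Its arguments are lists of equal length, an entry for each row: "slide": the shift along the tool's x, y, z in m, a list of three; "rot": the turn, a rotation vector about the tool's x, y, z in degrees, a list of three. In form: {"slide": [[tx, ty, tz], ...], "rot": [[wx, wy, wz], ...]}. A call has 1 to 20 rows; each row shifts and turns the commanded pose from where the row before left it, along the tool's axes as they then stand; what a row does not reach is not made up. A row lasts 1/10 s, in which the tool goes at most 50 mm and 8.59 degrees, less where a joint would pass 70% of its speed; a pose out of reach is approached as far as the arm can. A call with a gripper value outside its range is refused whole. "claw" is the opening, from 0 (shut) to 1 (fully open), set as the call begins (left out, the last holds). The fingers move at their own pace and stop on an object; "squeeze" is the grip in N (left out, the last holds). Time passes only in rows, so rows that do not move let the fingers close. It gives the time, the measured TCP pose, the force and the opening at its end, in the units of the state.
- state(): the state, without advancing time (a new reading comes with each control period).
- vision.read_camera(name): name is "scene" or "side" or "wrist"; returns the picture (420x560x3 uint8, red, green, blue); there is no depth.
- vision.calibration(name): a dict with "vertical_fov" (degrees; the focal length in pixels is half the picture's height over the tangent of half this angle, whatever the lens; pixels are square), "cx", "cy" (the principal point, pixels), "T" (4x4, takes a point from camera to world coordinates). Camera axes: x right, y down, z forward; pixel columns grow to the right and rows downward; lengths in m; the calibration is good to about 2 mm. The wrist camera is an equidistant fisheye: a pixel r from the principal point sees the ray r / f radians off the axis. A picture is of the moment at which its call begins: read the wrist's pose just before it. calibration takes no time and is no camera call; for the wrist camera it gives the pose at the moment of the call.
- workorder.finish_job(): hands the job in, once; it reports no verdict.
The state is a dict: "t": time; "q": joint angles; "dq": joint speeds; "joint_efforts": joint torques, N m; "position": TCP position; "eef_rot": TCP orientation; "wrist_force": force on the tool from outside, world axes, zero at the start; "torque": the same for the moment, N m; "finger_gap": finger opening in m.
Only numpy, scipy, OpenCV 4.12 (cv2) and the standard library are available. Lean on these libraries where they do the work, as an engineer would, in place of code of your own. Each camera call takes 0.05 s, during which the arm holds its last target.

### The job

Set the aluminium tube up on the sawing board, ready to be cut to length. Flip the hinged stop right down onto the fence, lay the tube on the board and, keeping it pressed against the fence, slide it along until its end butts gently but positively against the stop (a few newtons: a shove would shift the stop's setting). Then leave the tube exactly there, flat on the board, flush along the fence and with its end at the stop's face, and flip the stop back up out of the way; do not disturb the jar, the solder spool and the marker standing round the board.

Things in the scene. Friction and masses are not known exactly. Their poses are not given: they have to be found in the camera images.
- saw_board: Plywood sawing board fixed on the worktop, 300 mm long, 100 mm deep, 12 mm thick. Origin on the worktop; in its axes the board spans x -55..+45, y -150..+150 mm and its top (the bed) is z = 12 mm. y runs along the fence towards the stop's end, +x from the open near side to the fence. A 2 mm saw kerf crosses it at y = -85 mm.
- fence: Straight aluminium fence bar fixed along the board's far side: 18 mm thick (x), 300 mm long (y), 14 mm high, cut through by the kerf. Origin at the middle of its underside, on the bed; axes as the board. Its front face, which guides the work, is at x = -9 mm.
- stop_face (a point): Fixed point where the measuring face (-y side) of the lowered leaf, the fence's front face and the bed meet; axes as the board. A gauged tube fills x -20..0, y -200..0, z 0..30 mm from here. It belongs to the stop's carriage, a steel block 36 mm long clamped somewhere on the fence's +y half, up to 23 mm above the fence's top.
- stop_hinge (a point): Hinge axis of the flip stop (fixed point in mid-leaf): the axis runs along y, along the fence, 30 mm above the bed and 9 mm behind the fence's front face. Axes as the board.
- stop_leaf (a joint): Angle of the stop leaf: 0 = right down on the fence, arm level and pointing to the board's -x (hard limit); 1.57 = arm upright; 1.92 = leaning back beyond the hinge (hard limit). A stiff friction hinge (0.1 N m, about 2 N at the arm's end) holds it at any angle.
- stop_grip (a point): Where to take the leaf: mid-arm, 54 mm from the hinge axis; axes turn with the leaf (x towards the hinge, y along it). The steel arm is 10 mm thick (y), 12 mm high, with a round end 70 mm from the axis. From 11 to 31 mm a blade hangs to 2 mm above the bed; beyond, the arm stands clear in front of a gauged tube, can be pinched across the 10 mm and swings in fingers kept pointing down.
- tube_center (a point): Centre, half-way up, of the loose rectangular aluminium tube: 200 mm long (its y), 20 mm wide (x), 30 mm high (z), about 0.14 kg, ends alike. It starts on the worktop on the board's near side, standing on its 20 mm side. On the bed the fence's top is 16 mm below the tube's top, so grip only the upper 14 mm.
- screw_jar: Small closed jar, 40 mm across, 48 mm high, standing off the board's +y end; origin at the centre of its underside. Bystander.
- solder_spool: Small flanged spool standing on its flange, 34 mm across, 26 mm high, behind the fence near the board's +y end; origin at the centre of its underside. Bystander.
- marker: Marker pen, 133 mm long, 13 mm thick, lying off the board's -y end; origin at the middle of its underside. Bystander.

How it is judged:
On the way, in this order (a step that is already met when the one before it is completed fails the run):
1. the stop leaf is flipped right down on the fence (value of joint stop_leaf below 0.05 rad), for 0.2 s.
2. with the leaf down, the tube lies on the bed, pressed against the fence and butted against the stop with more than 2 N (value of joint stop_leaf below 0.05 rad and contact force between tube and stop_leaf above 2 N and contact force between tube and fence above 0.5 N and z of tube_center in the frame of stop_face below 0.0175 m and angle between the y axis of tube_center and the y axis of stop_face, either way round below 0.03 rad), for 0.2 s.
At the end, for the whole second after the job is handed in: The stop leaf stands up (more than 1.35 rad from down); the tube lies at rest and let go on the bed (within 1.5 mm), flush along the fence (gap at its middle under 2 mm, parallel within 0.02 rad), with its end still within 2 mm of the stop's measuring face (value of joint stop_leaf above 1.35 rad and y of tube_center in the frame of stop_face between -0.102 and -0.098 m and x of tube_center in the frame of stop_face above -0.012 m and z of tube_center in the frame of stop_face below 0.0165 m and angle between the y axis of tube_center and the y axis of stop_face, either way round below 0.02 rad and angle between tube_center's own z axis and vertical below 0.05 rad and linear speed of tube below 0.01 m/s); the robot touches nothing.
It fails at once if the tube is shoved against the stop with more than 20 N (contact force between tube and stop_leaf above 20 N).
It fails at once if a bystander is moved by more than 20 mm (distance of any of screw_jar, solder_spool, marker from where it was at the start of the episode above 0.02 m).
It also fails if it takes over 70 s, if anything falls off the work surface, if the arm or the gripper's body presses on something with over 40 N, if the wrist force passes 120 N, or if a joint passes its speed limit or range.

## Working session

There is one attempt and no reset: what is moved stays moved. The work goes in short steps, Python scripts to look and compute and a tool call to move; the robot and the scene stay as the last step left them, time stands still between calls to the robot, and variables do not carry over. Pictures are saved under pics/ and viewed, and the job is handed in when it is done.

Besides the shell and the picture viewer there is one more tool, called as a command line: name --argument value ..., lists and objects as JSON in quotes. drive_tool: Moves the arm, as the interface text tells. Its arguments: {"type":"object","properties":{"slide":{"type":"array"},"rot":{"type":"array"},"claw":{"type":"number"},"squeeze":{"type":"number"}},"required":["slide","rot"]}

```bash
ls; mkdir -p pics; python3 - <<'E'
from rig import state, vision, workorder
import cv2, numpy as np
s=state(); print({k:np.round(v,4).tolist() for k,v in s.items()})
for n in ["scene","side","wrist"]:
    c=vision.calibration(n); print(n,c['vertical_fov'],c['cx'],c['cy'],np.round(c['T'],4).tolist())
    im=vision.read_camera(n); cv2.imwrite(f"pics/{n}0.png",im[:,:,::-1])
E
```

```text
pics
{'t': 0.0, 'q': [-1.1335, 0.616, -0.0127, 1.4249, 0.0081, 1.1034, -0.0404], 'dq': [-0.001, -0.0003, 0.0008, -0.0002, -0.0012, -0.0, -0.001], 'joint_efforts': [0.0002, -46.9213, 0.2593, -17.1031, 0.01, 0.01, -0.0], 'position': [0.2904, 0.5807, 0.2441], 'eef_rot': [2.6713, 1.6508, -0.0035], 'wrist_force': [0.4668, -0.5804, -0.4298], 'torque': [0.0237, 0.0037, 0.0209], 'finger_gap': 0.0851}
scene 51.244690755208474 284.9669006353632 212.82641665928898 [[-0.8204, -0.2271, 0.5247, 0.1175], [-0.5717, 0.3113, -0.7591, 0.5084], [0.0091, -0.9228, -0.3852, 0.3794], [0.0, 0.0, 0.0, 1.0]]
side 51.16429187178055 270.7210716979552 210.2337626010158 [[0.9861, -0.1072, 0.1271, 0.4255], [-0.1658, -0.5799, 0.7977, -0.8307], [-0.0118, -0.8076, -0.5896, 0.5755], [0.0, 0.0, 0.0, 1.0]]
wrist 65.70646984690485 278.5461412982255 211.79201291979314 [[0.4478, 0.8454, 0.2911, 0.2145], [0.8941, -0.4224, -0.1485, 0.6174], [-0.0026, 0.3268, -0.9451, 0.3725], [0.0, 0.0, 0.0, 1.0]]
```

View pics/scene0.png

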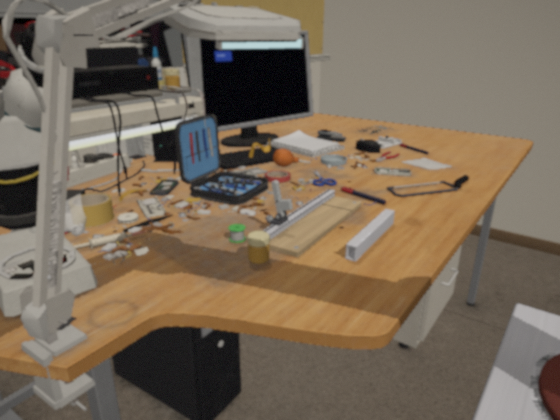

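View pics/side0.png

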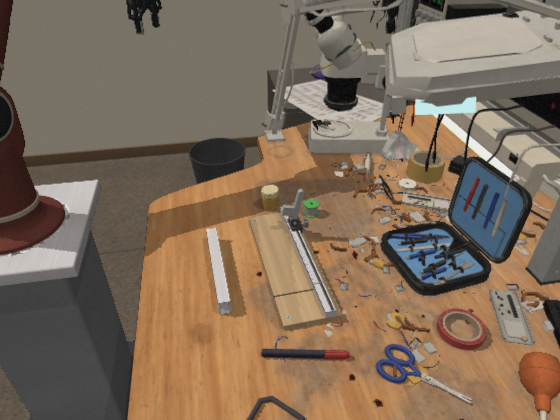

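View pics/wrist0.png

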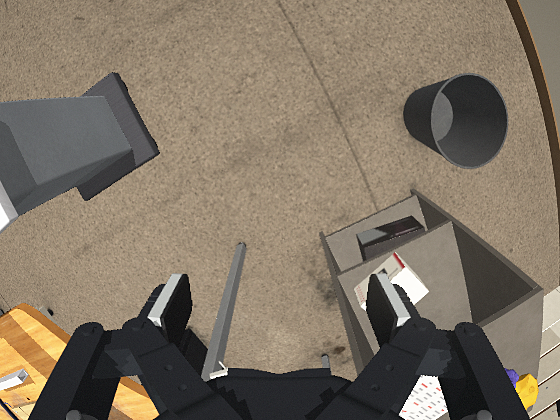

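The side view shows the board around (290,265), with the leaf upright at (298,205), the tube at (218,270), the jar at (270,197), the spool at (311,208) and the marker at (305,354). I'll zoom in on that area.

```bash
cat > h.py <<'E'
from rig import state, vision, workorder
import cv2, numpy as np
from scipy.spatial.transform import Rotation as R
def ray(c,u,v,fish=False):
    f=210/np.tan(np.radians(c['vertical_fov']/2)); x=(u-c['cx']);y=(v-c['cy'])
    if fish:
        r=np.hypot(x,y); th=r/f; d=np.array([x/r*np.sin(th),y/r*np.sin(th),np.cos(th)])
    else: d=np.array([x/f,y/f,1])
    T=c['T']; return T[:3,3],T[:3,:3]@d
def onz(c,u,v,z,fish=False):
    o,d=ray(c,u,v,fish); return o+d*(z-o[2])/d[2]
def proj(c,p,fish=False):
    f=210/np.tan(np.radians(c['vertical_fov']/2)); T=c['T']; q=T[:3,:3].T@(np.array(p)-T[:3,3])
    if fish:
        r=np.hypot(q[0],q[1]); th=np.arctan2(r,q[2]); return c['cx']+f*th*q[0]/r,c['cy']+f*th*q[1]/r
    return c['cx']+f*q[0]/q[2],c['cy']+f*q[1]/q[2]
E
python3 - <<'E'
import cv2
im=cv2.imread('pics/side0.png')
cv2.imwrite('pics/side0a.png',cv2.resize(im[180:330,195:355],None,fx=4,fy=4,interpolation=cv2.INTER_CUBIC)[:600])
im=cv2.imread('pics/scene0.png')
cv2.imwrite('pics/scene0a.png',cv2.resize(im[165:285,220:410],None,fx=4,fy=4,interpolation=cv2.INTER_CUBIC))
E
```

```text
(no output)
```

View pics/side0a.png

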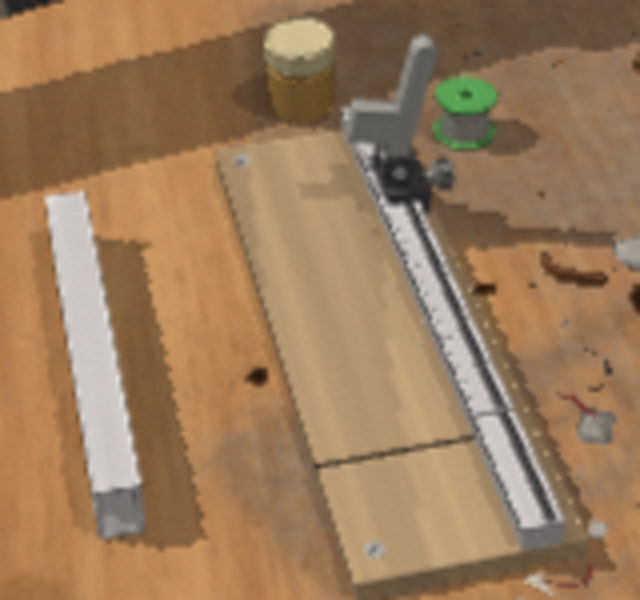

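View pics/scene0a.png

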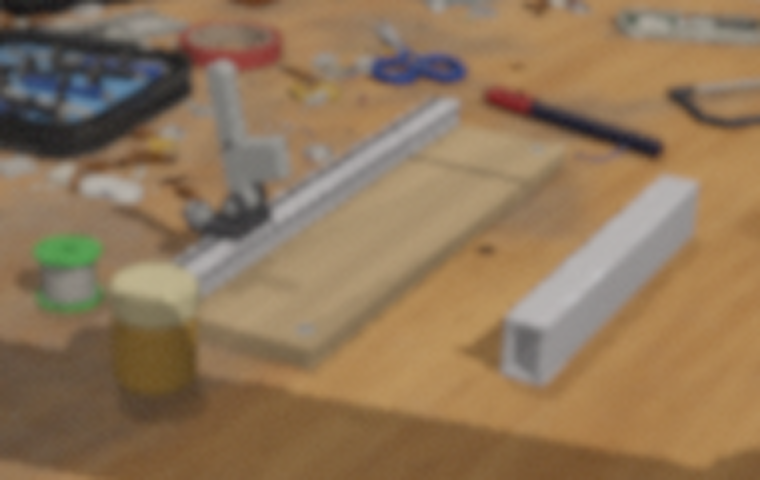

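Crop of the side view (scale 4): near board edge runs from (217,152) via the kerf (318,465) to (353,578); the fence's −y top corners are at (515,525)/(562,520); the tube top corners are at (45,197),(85,192),(92,490),(140,487). Leaf is upright at (420,40) to (395,160).

```bash
python3 - <<'E'
from h import *
c=vision.calibration('side'); s=vision.calibration('scene')
S=lambda u,v,z:np.round(onz(c,195+u/4,180+v/4,z)*1000,1)
N=lambda u,v,z:np.round(onz(s,220+u/4,165+v/4,z)*1000,1)
for n,u,v,z in [('b+y',217,152,.012),('kerf near',318,465,.012),('kerf far',473,437,.012),('b-y',353,577,.012),('f-yL',515,527,.026),('f-yR',562,520,.026),('f+yL',357,143,.026),
 ('t1',45,197,.03),('t2',85,192,.03),('t3',92,490,.03),('t4',140,487,.03),('jarbase',302,112,0),('spoolbase',465,135,0)]: print(n,S(u,v,z))
print('scene')
for n,u,v,z in [('b+y near',308,352,.012),('b-y near',565,148,.012),('kerf near',520,182,.012),('kerf far',415,157,.012),('f+yfront',197,285,.026),('f-y',460,103,.026),('t+y L',505,320,.03),('t+yR',545,325,.03),('t-yR',698,185,.03),('t-yL',665,178,.03)]: print(n,N(u,v,z))
# leaf tip triangulate: side (424,38), scene (222,62)
o1,d1=ray(c,195+424/4,180+42/4);o2,d2=ray(s,220+222/4,165+68/4)
A=np.array([d1,-d2]).T; k=np.linalg.lstsq(A,o2-o1,rcond=None)[0]; print(o1+d1*k[0],o2+d2*k[1])
E
```

```text
b+y [497.3 -87.7  12. ]
kerf near [ 511.8 -316.6   12. ]
kerf far [ 581.1 -312.4   12. ]
b-y [ 515.2 -378.3   12. ]
f-yL [ 581.9 -376.2   26. ]
f-yR [ 601.5 -376.    26. ]
f+yL [ 568.4 -111.7   26. ]
t1 [ 405.8 -132.8   30. ]
t2 [ 425.7 -132.4   30. ]
t3 [ 415.4 -330.1   30. ]
t4 [ 435. -332.   30.]
jarbase [550.4 -43.6   0. ]
spoolbase [634.9 -81.2   0. ]
scene
b+y near [494.  -75.4  12. ]
b-y near [ 511.9 -373.8   12. ]
kerf near [ 509.2 -311.5   12. ]
kerf far [ 575.3 -309.8   12. ]
f+yfront [557.9 -78.3  26. ]
f-y [ 580.5 -370.9   26. ]
t+y L [ 421.6 -122.9   30. ]
t+yR [ 405.  -128.9   30. ]
t-yR [ 412.2 -322.9   30. ]
t-yL [ 430.2 -321.9   30. ]
[ 0.59418968 -0.14528042  0.10798309] [ 0.59270615 -0.14581084  0.10667008]
```

```bash
python3 - <<'E'
from h import *
c=vision.calibration('side'); s=vision.calibration('scene')
for u,v in [(275,137),(283,155),(350,140),(265,160)]: print('side',u,v,onz(c,u,v,0).round(3))
for u,v in [(55,345),(70,370),(80,290)]: print('scene',u,v,onz(s,u,v,0).round(3))
print('tcp in side',proj(c,[.29,.58,.245]),proj(c,[.29,.58,.4]))
# triangulate lamp column: side(285,110) scene(50,250)?
for (a,b) in [((275,137),(55,345))]:
    o1,d1=ray(c,*a);o2,d2=ray(s,*b);k=np.linalg.lstsq(np.array([d1,-d2]).T,o2-o1,rcond=None)[0];print(o1+d1*k[0],o2+d2*k[1])
E
```

```text
side 275 137 [0.621 0.299 0.   ]
side 283 155 [0.624 0.19  0.   ]
side 350 140 [ 0.827  0.24  -0.   ]
side 265 160 [0.572 0.172 0.   ]
scene 55 345 [ 0.621  0.301 -0.   ]
scene 70 370 [ 0.563  0.315 -0.   ]
scene 80 290 [0.714 0.208 0.   ]
tcp in side (np.float64(148.3120201473077), np.float64(29.57218386873555)) (np.float64(138.41671148598002), np.float64(-29.381052183297044))
[ 0.62136042  0.30082097 -0.00094996] [ 0.62165499  0.30093686 -0.00062238]
```

```bash
python3 - <<'E'
from h import *
c=vision.calibration('side'); s=vision.calibration('scene')
def tri(a,b):
    o1,d1=ray(c,*a);o2,d2=ray(s,*b);k=np.linalg.lstsq(np.array([d1,-d2]).T,o2-o1,rcond=None)[0];return (o1+d1*k[0]).round(3),(o2+d2*k[1]).round(3)
# vertical-plane epipolar: project scene ray of several pts into side
for b in [(57,200),(58,100),(60,40),(100,25),(180,3)]:
    o,d=ray(s,*b); print(b,[ (np.round(o+d*t,2).tolist(),np.round(proj(c,o+d*t),0).tolist()) for t in (.3,.4,.5,.6,.7)])
E
python3 - <<'E'
import cv2
im=cv2.imread('pics/side0.png')
cv2.imwrite('pics/side0b.png',cv2.resize(im[0:170,230:430],None,fx=3.5,fy=3.5))
E
```

```text
(57, 200) [([0.41, 0.37, 0.27], [187.0, 37.0]), ([0.5, 0.32, 0.23], [227.0, 55.0]), ([0.6, 0.27, 0.2], [267.0, 72.0]), ([0.69, 0.23, 0.16], [307.0, 90.0]), ([0.79, 0.18, 0.13], [348.0, 108.0])]
(58, 100) [([0.42, 0.35, 0.33], [190.0, 13.0]), ([0.52, 0.29, 0.32], [234.0, 22.0]), ([0.62, 0.24, 0.3], [279.0, 32.0]), ([0.72, 0.18, 0.29], [326.0, 43.0]), ([0.82, 0.13, 0.27], [375.0, 54.0])]
(60, 40) [([0.43, 0.33, 0.37], [192.0, -3.0]), ([0.53, 0.27, 0.37], [238.0, 1.0]), ([0.64, 0.21, 0.37], [287.0, 5.0]), ([0.74, 0.16, 0.36], [339.0, 10.0]), ([0.84, 0.1, 0.36], [395.0, 15.0])]
(100, 25) [([0.41, 0.31, 0.38], [183.0, -6.0]), ([0.5, 0.25, 0.38], [227.0, -3.0]), ([0.6, 0.18, 0.38], [274.0, 1.0]), ([0.7, 0.12, 0.38], [326.0, 5.0]), ([0.8, 0.05, 0.38], [383.0, 9.0])]
(180, 3) [([0.37, 0.28, 0.4], [164.0, -9.0]), ([0.45, 0.2, 0.4], [202.0, -7.0]), ([0.53, 0.12, 0.41], [245.0, -5.0]), ([0.62, 0.05, 0.41], [294.0, -2.0]), ([0.7, -0.03, 0.42], [350.0, 1.0])]
```

View pics/side0b.png

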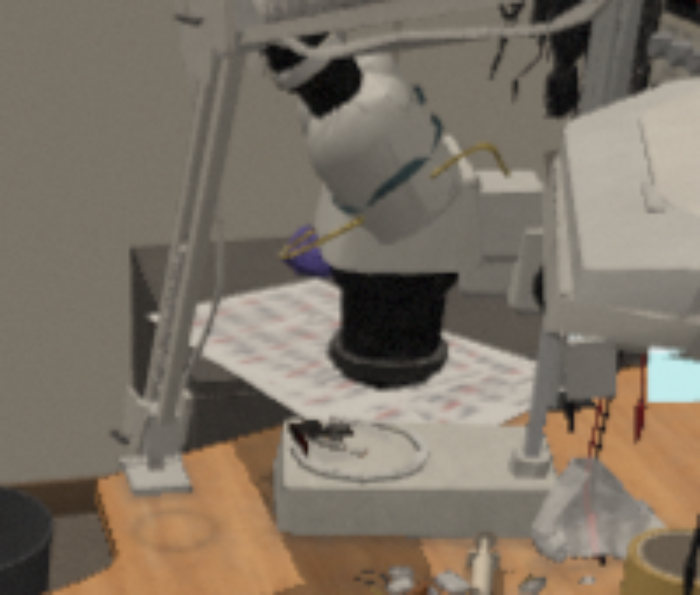

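drive_tool --slide '[[0,0,0],[0,0,0],[0,0,0],[0,0,0],[-0.044,0.0125,0],[-0.044,0.0125,0],[-0.044,0.0125,0],[-0.044,0.0125,0],[-0.044,0.0125,0],[-0.044,0.0125,0],[-0.044,0.0125,0],[-0.044,0.0125,0],[-0.044,0.0125,0],[-0.044,0.0125,0]]' --rot '[[0,0,-7.5],[0,0,-7.5],[0,0,-7.5],[0,0,-7.5],[0,0,0],[0,0,0],[0,0,0],[0,0,0],[0,0,0],[0,0,0],[0,0,0],[0,0,0],[0,0,0],[0,0,0]]' --claw 0.5

```text
t: 1.55
position: [0.4421, 0.1477, 0.2453]
eef_rot: [2.154, 2.287, 0.0]
wrist_force: [0.4, -0.0, 0.4]
finger_gap: 0.0429
```

drive_tool --slide '[[-0.044,0.0125,0],[-0.044,0.0125,0],[-0.044,0.0125,0],[-0.044,0.0125,0],[-0.044,0.0125,0],[-0.044,0.0125,0],[-0.044,0.0125,0],[-0.044,0.0125,0],[0,0,0],[0,0,0]]' --rot '[[0,0,0],[0,0,0],[0,0,0],[0,0,0],[0,0,0],[0,0,0],[0,0,0],[0,0,0],[0,0,0],[0,0,0]]'

```text
t: 2.55
position: [0.5622, -0.197, 0.2445]
eef_rot: [-2.157, -2.283, 0.001]
wrist_force: [0.3, 1.1, -0.2]
finger_gap: 0.0428
```

```bash
python3 - <<'E'
from h import *
import json
c=vision.calibration('wrist'); np.save('w1.npy',c['T'])
im=vision.read_camera('wrist'); cv2.imwrite('pics/w1.png',im[:,:,::-1]); 
cv2.imwrite('pics/w1b.png',cv2.resize(im[:,:,::-1],(800,600),interpolation=cv2.INTER_CUBIC)); print(state()['position'],state()['t'],c)
E
```

```text
[ 0.56241003 -0.19499001  0.24471921] 2.6 {'vertical_fov': 65.70646984690485, 'cx': 278.5461412982255, 'cy': 211.79201291979314, 'T': array([[-5.62919080e-02,  9.44153368e-01,  3.24662345e-01,
         4.77564750e-01],
       [ 9.98414353e-01,  5.32383307e-02,  1.82882302e-02,
        -2.03168938e-01],
       [-1.75871305e-05,  3.25177024e-01, -9.45653162e-01,
         3.72926696e-01],
       [ 0.00000000e+00,  0.00000000e+00,  0.00000000e+00,
         1.00000000e+00]])}
```

View pics/w1b.png

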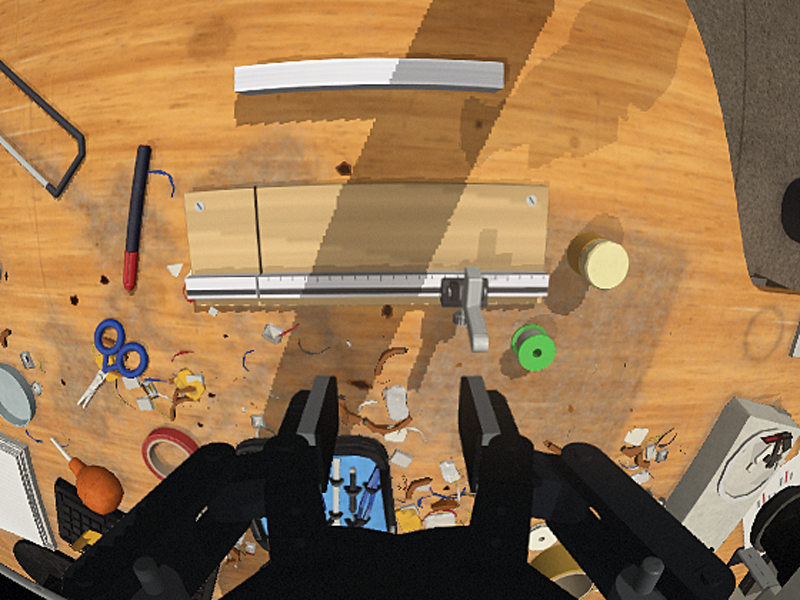

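The wrist view (800x600 pixels) shows the whole scene. The board spans (185,185)–(548,308), the fence front top edge runs (188,275)–(548,275), and the leaf leans back at (475,310). The tube is at (235–503, 60–92) and the jar top at (606,264). Zooming for edges.

```bash
python3 - <<'E'
import cv2
im=cv2.imread('pics/w1.png')
cv2.imwrite('pics/w1c.png',cv2.resize(im[120:250,290:420],None,fx=4.6,fy=4.6,interpolation=cv2.INTER_CUBIC))
cv2.imwrite('pics/w1d.png',cv2.resize(im[30:220,120:390],None,fx=2.9,fy=2.9,interpolation=cv2.INTER_CUBIC))
E
```

```text
(no output)
```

View pics/w1c.png

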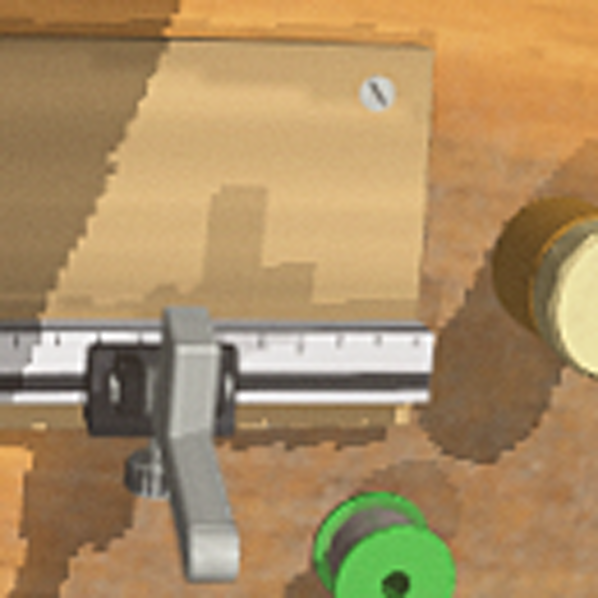

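View pics/w1d.png

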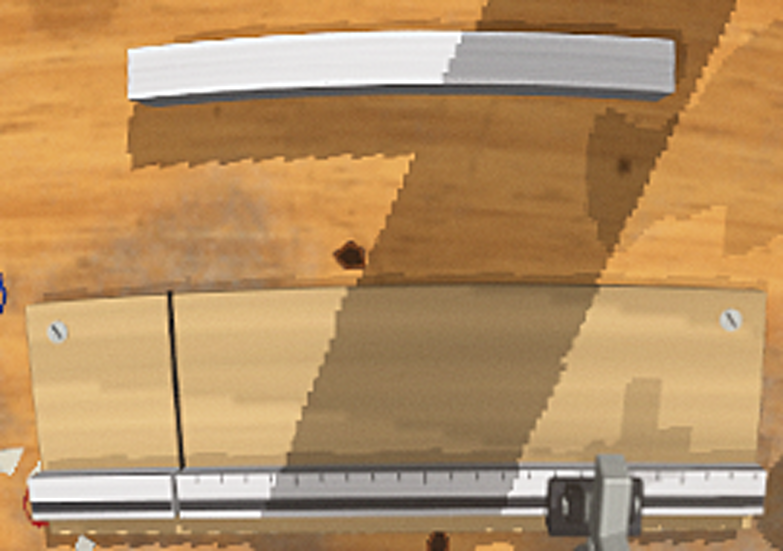

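```bash
python3 - <<'E'
from h import *
c=vision.calibration('wrist'); c=dict(c); c['T']=np.load('w1.npy')
C=lambda u,v,z:np.round(onz(c,290+u/4.6,120+v/4.6,z,True)*1000,1)
D=lambda u,v,z:np.round(onz(c,120+u/2.9,30+v/2.9,z,True)*1000,1)
P={'b-y':D(27,307,.012),'kerfnear':D(171,292,.012),'bnear mid':D(400,286,.012),'b+y':D(767,291,.012),'kerffar':D(183,468,.012),
'f-y':D(30,475,.026),'fmid':D(300,468,.026),'f400':D(400,467,.026),'f+y':D(765,470,.026),'fback-y':D(33,515,.026),'fback+y':D(765,515,.026),
't1':D(128,50,.03),'t2':D(131,99,.03),'t3':D(673,38,.03),'t4':D(673,94,.03),'tfar mid':D(400,88,.03),
'jar top':C(606/800*560*4.6-290*4.6,264*.7*4.6-120*4.6,.048),'spool top':C(398,575,.026),
'tip@107':C(213,545,.107),'tip@105':C(213,545,.105),'tipL':C(189,550,.107),'tipR':C(239,550,.107)}
for k,v in P.items(): print(k,v)
a=np.array(P['f+y']-P['f-y']);print('fence yaw',np.degrees(np.arctan2(-a[0],a[1])),np.linalg.norm(a))
a=np.array(P['b+y']-P['b-y']);print('board yaw',np.degrees(np.arctan2(-a[0],a[1])),np.linalg.norm(a))
a=np.array(P['t4']-P['t2']);print('tube yaw',np.degrees(np.arctan2(-a[0],a[1])),np.linalg.norm(a))
# triangulate tip with side & scene
def L(o,d): d=d/np.linalg.norm(d); return np.eye(3)-np.outer(d,d),o
s=vision.calibration('side'); n=vision.calibration('scene')
rs=[ray(c,290+213/4.6,120+570/4.6,True),ray(s,195+424/4,180+38/4),ray(n,220+222/4,165+62/4)]
A=sum(L(*r)[0] for r in rs); b=sum(L(*r)[0]@r[0] for r in rs); print('tip end',np.linalg.solve(A,b))
E
```

```text
b-y [ 516.4 -378.1   12. ]
kerfnear [ 510.6 -314.6   12. ]
bnear mid [ 506.  -224.3   12. ]
b+y [496.6 -81.1  12. ]
kerffar [ 582.3 -310.4   12. ]
f-y [ 584.  -373.9   26. ]
fmid [ 576.1 -259.2   26. ]
f400 [ 573.7 -220.6   26. ]
f+y [566.  -77.4  26. ]
fback-y [ 601.3 -374.    26. ]
fback+y [584.6 -74.4  26. ]
t1 [ 416.6 -329.    30. ]
t2 [ 435.7 -326.8   30. ]
t3 [ 405.2 -130.5   30. ]
t4 [ 426.5 -129.2   30. ]
tfar mid [ 432.2 -226.9   30. ]
jar top [548.7 -38.3  48. ]
spool top [632.5 -75.5  26. ]
tip@107 [ 591.3 -144.6  107. ]
tip@105 [ 592.2 -144.2  105. ]
tipL [ 592.6 -149.3  107. ]
tipR [ 592.2 -139.2  107. ]
fence yaw 3.474063562599756 297.04587187840195
board yaw 3.814074834290346 297.6592682917836
tube yaw 2.665692225080243 197.81405410132012
tip end [ 0.59395687 -0.14536744  0.11030751]
```

drive_tool --slide '[[0.024,0.0155,0],[0.024,0.0155,0],[0,0,0.04],[0,0,0.04],[0,0,0.04],[0,0,0.02],[0,0,0],[0,0,0],[0,0,0]]' --rot '[[0,0,0],[0,0,0],[0,0,0],[0,0,0],[0,0,0],[0,0,0],[0,0,0],[0,0,0],[0,0,0]]'

```text
t: 3.5
position: [0.5922, -0.1454, 0.1073]
eef_rot: [2.151, 2.286, 0.004]
wrist_force: [0.0, -0.2, 0.6]
finger_gap: 0.0425
```

```bash
python3 - <<'E'
from h import *
s=state(); print(s['position'],s['eef_rot'],s['wrist_force'])
im=vision.read_camera('wrist'); cv2.imwrite('pics/w2.png',cv2.resize(im[180:420,160:440,::-1],None,fx=2.5,fy=2.5,interpolation=cv2.INTER_CUBIC))
im=vision.read_camera('side'); cv2.imwrite('pics/s2.png',cv2.resize(im[90:290,200:400,::-1],None,fx=3,fy=3,interpolation=cv2.INTER_CUBIC))
E
```

```text
[ 0.59215103 -0.14541388  0.10731906] [2.15057719 2.28602798 0.00357675] [ 0.00310244 -0.1709556   0.57570575]
```

View pics/w2.png

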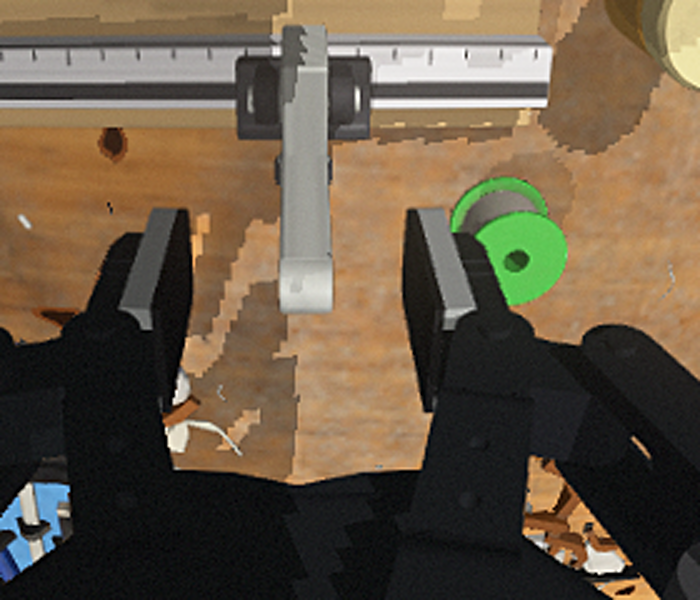

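View pics/s2.png

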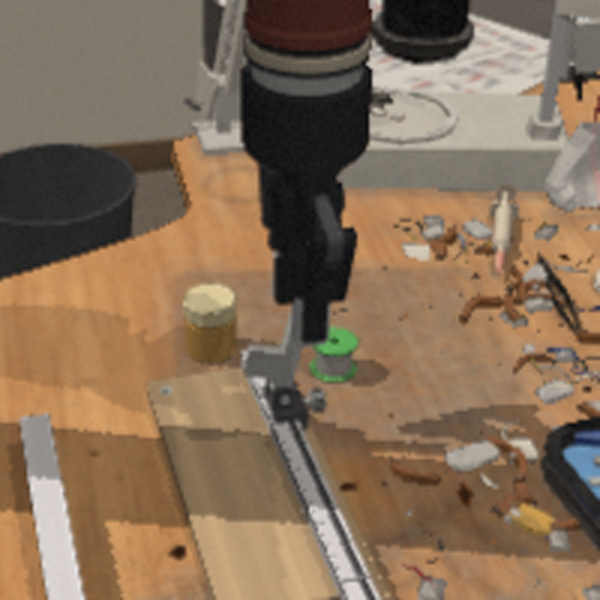

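The wrist view shows the leaf tip (306,285) midway between the pads (180 and 415). I'll go down 17 mm and pinch.

drive_tool --slide '[[0.0005,-0.0015,0.009],[0.0005,0,0.008],[0,0,0]]' --rot '[[0,0,0],[0,0,0],[0,0,0]]'

```text
t: 3.9
position: [0.588, -0.1448, 0.0868]
eef_rot: [-2.152, -2.285, 0.003]
wrist_force: [-0.8, -0.5, -1.0]
finger_gap: 0.0426
```

drive_tool --slide '[[0,0,0],[0,0,0],[0,0,0],[0,0,0],[0,0,0],[0,0,0]]' --rot '[[0,0,0],[0,0,0],[0,0,0],[0,0,0],[0,0,0],[0,0,0]]' --claw 0 --squeeze 25

```text
t: 4.5
position: [0.5893, -0.1442, 0.0884]
eef_rot: [-2.153, -2.287, -0.001]
wrist_force: [-1.6, 2.9, 0.2]
finger_gap: 0.0096
```

```bash
python3 -c "
import numpy as np
t=np.radians([102.4]+list(range(94,-3,-8)));r=53
y=-r*np.cos(t);z=-r*np.sin(t)
print([[0,round(a/1e3,4),round(b/1e3,4)] for a,b in zip(np.diff(y),np.diff(z))])"
```

```text
[[0, np.float64(-0.0077), np.float64(-0.0011)], [0, np.float64(-0.0074), np.float64(0.0)], [0, np.float64(-0.0073), np.float64(0.001)], [0, np.float64(-0.0071), np.float64(0.002)], [0, np.float64(-0.0068), np.float64(0.003)], [0, np.float64(-0.0063), np.float64(0.0039)], [0, np.float64(-0.0057), np.float64(0.0048)], [0, np.float64(-0.0049), np.float64(0.0055)], [0, np.float64(-0.0041), np.float64(0.0061)], [0, np.float64(-0.0032), np.float64(0.0066)], [0, np.float64(-0.0023), np.float64(0.007)], [0, np.float64(-0.0013), np.float64(0.0073)], [0, np.float64(-0.0003), np.float64(0.0074)]]
```

drive_tool --slide '[[0,-0.0077,-0.0011],[0,-0.0074,0],[0,-0.0073,0.001],[0,-0.0071,0.002],[0,-0.0068,0.003],[0,-0.0063,0.0039],[0,0,0]]' --rot '[[0,0,0],[0,0,0],[0,0,0],[0,0,0],[0,0,0],[0,0,0],[0,0,0]]'

```text
t: 5.2
position: [0.5506, -0.1466, 0.0817]
eef_rot: [2.148, 2.283, 0.011]
wrist_force: [2.6, 3.9, 4.7]
finger_gap: 0.0095
```

drive_tool --slide '[[0,-0.0057,0.0048],[0,-0.0049,0.0055],[0,-0.0041,0.0061],[0,-0.0032,0.0066],[0,-0.0023,0.007],[0,-0.0013,0.0073],[0,0,0.007],[0,0,0]]' --rot '[[0,0,0],[0,0,0],[0,0,0],[0,0,0],[0,0,0],[0,0,0],[0,0,0],[0,0,0]]'

```text
t: 6.0
position: [0.524, -0.1483, 0.0351]
eef_rot: [-2.152, -2.286, 0.001]
wrist_force: [-2.9, 3.8, 2.0]
finger_gap: 0.0095
```

drive_tool --slide '[[0,0,0.003],[0,0,0],[0,0,0]]' --rot '[[0,0,0],[0,0,0],[0,0,0]]'

```text
t: 6.3
position: [0.524, -0.1483, 0.0324]
eef_rot: [-2.152, -2.286, 0.002]
wrist_force: [-3.0, 4.3, 4.1]
finger_gap: 0.0099
```

```bash
python3 - <<'E'
from h import *
s=state(); print(s['position'],s['eef_rot'],s['wrist_force'])
im=vision.read_camera('wrist'); cv2.imwrite('pics/w3.png',cv2.resize(im[180:420,160:440,::-1],None,fx=2.5,fy=2.5,interpolation=cv2.INTER_CUBIC))
im=vision.read_camera('side'); cv2.imwrite('pics/s3.png',cv2.resize(im[150:290,220:380,::-1],None,fx=4,fy=4,interpolation=cv2.INTER_CUBIC))
E
```

```text
[ 0.52401138 -0.14831704  0.03235383] [-2.15179451e+00 -2.28563825e+00  1.55950796e-03] [-3.0369939   4.26719589  4.07162653]
```

View pics/s3.png

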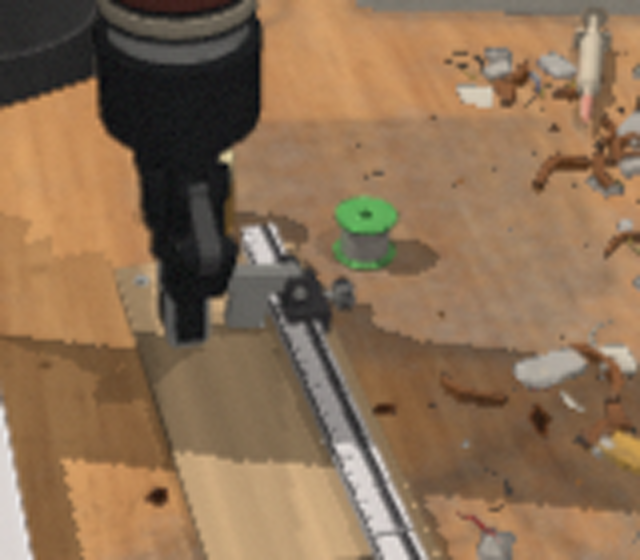

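The side view shows the leaf level, with the blade on the fence front at (255,295). I'll release, lift, and shut the fingers to press it home from above.

drive_tool --slide '[[0,0,0],[0,0,0],[0,0,0],[0,0,-0.03],[0,0,-0.03],[0,0,-0.02],[0,0,0],[0,0,0]]' --rot '[[0,0,0],[0,0,0],[0,0,0],[0,0,0],[0,0,0],[0,0,0],[0,0,0],[0,0,0]]' --claw 0.4

```text
t: 7.2
position: [0.5253, -0.1495, 0.1123]
eef_rot: [2.154, 2.286, -0.0]
wrist_force: [-0.2, -0.1, -1.0]
finger_gap: 0.034
```

drive_tool --slide '[[0,0,0],[0,0,0],[0,0,0],[0,0,0]]' --rot '[[0,0,0],[0,0,0],[0,0,0],[0,0,0]]' --claw 0

```text
t: 7.6
position: [0.525, -0.1489, 0.1116]
eef_rot: [-2.153, -2.286, 0.001]
wrist_force: [-1.3, -0.5, 0.4]
finger_gap: -0.0
```

```bash
python3 - <<'E'
from h import *
c=vision.calibration('wrist'); np.save('w4.npy',c['T'])
s=state(); print(s['position'],s['eef_rot'],s['wrist_force'])
im=vision.read_camera('wrist'); cv2.imwrite('pics/w4.png',im[:,:,::-1]);cv2.imwrite('pics/w4b.png',cv2.resize(im[60:300,140:420,::-1],None,fx=2.5,fy=2.5,interpolation=cv2.INTER_CUBIC))
E
```

```text
[ 0.5249626  -0.14890141  0.11162579] [-2.15325886e+00 -2.28623849e+00  9.88150925e-04] [-1.34315347 -0.47419552  0.37052246]
```

View pics/w4b.png

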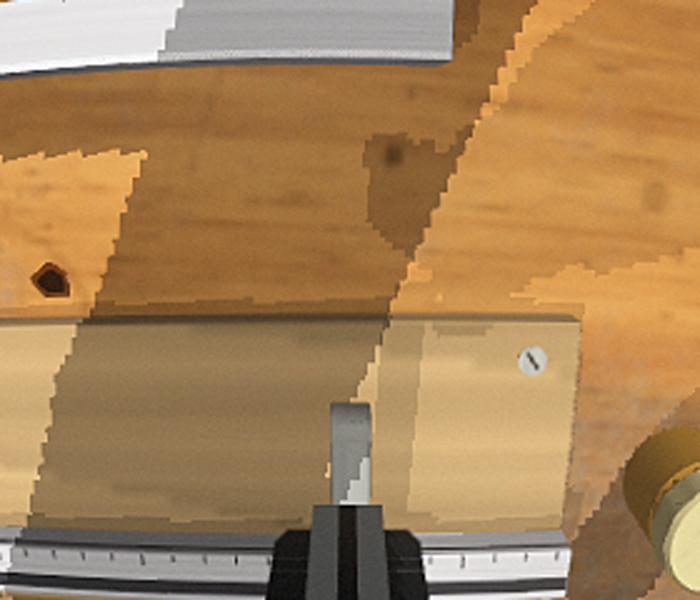

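drive_tool --slide '[[0,0,0.02],[0,0,0.02],[0,0,0.007],[0,0,0.003],[0,0,0.003],[0,0,0]]' --rot '[[0,0,0],[0,0,0],[0,0,0],[0,0,0],[0,0,0],[0,0,0]]'

```text
t: 8.25
position: [0.5242, -0.1489, 0.0617]
eef_rot: [-2.153, -2.285, 0.002]
wrist_force: [-5.7, 1.6, 15.4]
finger_gap: -0.0004
```

```bash
python3 - <<'E'
from h import *
c=dict(vision.calibration('wrist')); c['T']=np.load('w4.npy')
for u,v,z in [(331,420,.048),(371,420,.048),(331,490,.048),(350,403,.044),(581,322,.012),(571,548,.026)]: print(u,v,(onz(c,140+u/2.5,60+v/2.5,z,True)*1000).round(1))
E
```

```text
331 420 [ 517.4 -154.6   48. ]
371 420 [ 516.8 -144.5   48. ]
331 490 [ 537.3 -153.6   48. ]
350 403 [ 514. -150.   44.]
581 322 [496.4 -81.9  12. ]
571 548 [565.4 -77.4  26. ]
```

Tips stopped at z = 47.7 mm with 15 N, matching the lowered arm's top of 48 mm, so the leaf is down. Next I lift and turn for the tube.

drive_tool --slide '[[0,0,-0.02],[0,0,-0.03],[0,0,-0.03],[0,0,-0.02],[0,0,0],[0,0,0],[0,0,0],[0,0,0],[0,0,0],[0,0,0],[0,0,0],[0,0,0]]' --rot '[[0,0,0],[0,0,8.3],[0,0,8.3],[0,0,8.3],[0,0,8.3],[0,0,8.3],[0,0,8.3],[0,0,8.3],[0,0,8.3],[0,0,8.3],[0,0,8.3],[0,0,7.9]]' --claw 0.5

```text
t: 9.45
position: [0.5257, -0.1487, 0.1599]
eef_rot: [-3.141, -0.061, -0.002]
wrist_force: [-0.5, 0.1, -0.6]
finger_gap: 0.0426
```

drive_tool --slide '[[-0.036,0.025,0],[-0.036,0.025,0],[-0.035,0.025,0],[0,0,0],[0,0,0],[0,0,0]]' --rot '[[0,0,0],[0,0,0],[0,0,0],[0,0,0],[0,0,0],[0,0,0]]'

```text
t: 10.05
position: [0.4232, -0.2277, 0.1596]
eef_rot: [-3.14, -0.073, -0.003]
wrist_force: [0.1, 1.0, -0.4]
finger_gap: 0.043
```

```bash
python3 - <<'E'
from h import *
c=vision.calibration('wrist'); np.save('w5.npy',c['T'])
s=state(); r=s['eef_rot']; print(s['position'],r,2*np.degrees(np.arctan2(r[1],r[0])),s['wrist_force'])
im=vision.read_camera('wrist'); cv2.imwrite('pics/w5.png',im[:,:,::-1]);cv2.imwrite('pics/w5b.png',cv2.resize(im[:,:,::-1],(800,600),interpolation=cv2.INTER_CUBIC))
im=vision.read_camera('side'); cv2.imwrite('pics/s5.png',im[:,:,::-1])
E
```

```text
[ 0.42315401 -0.2277126   0.15958521] [-3.14036993e+00 -7.28533804e-02 -2.93368075e-03] -357.3420694229144 [ 0.08796169  1.01892555 -0.40052907]
```

View pics/w5b.png

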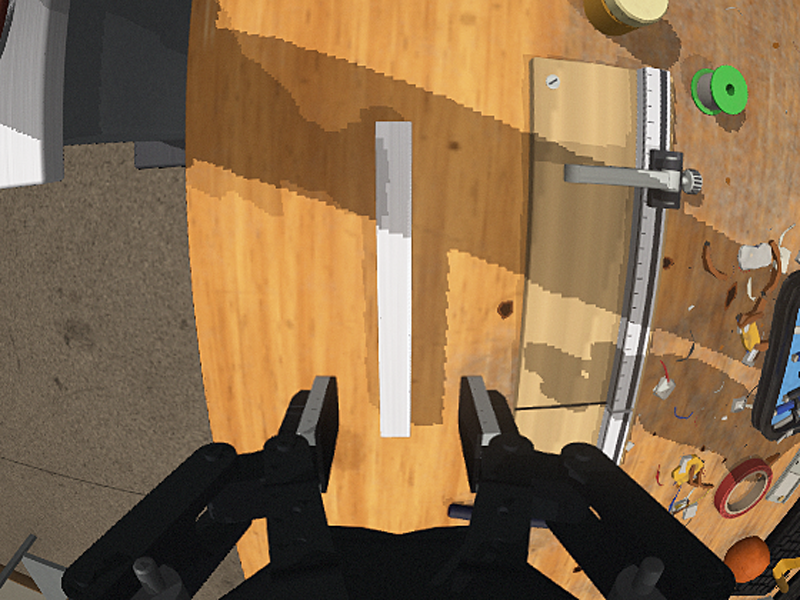

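View pics/s5.png

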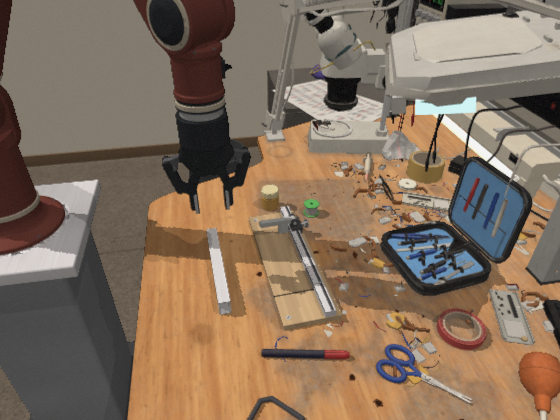

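The wrist view (800x600 pixels) shows the tube top from (375–411,121) to (382–410,437), between the fingers, with the leaf down at (620,177).

```bash
python3 - <<'E'
from h import *
c=dict(vision.calibration('wrist')); c['T']=np.load('w5.npy')
p={n:(onz(c,u*.7,v*.7,z,True)*1000).round(1) for n,u,v,z in [('a',375.5,122,.03),('b',411,122,.03),('m1',377,280,.03),('m2',411,280,.03),('d',382,437,.03),('e',410,437,.03),('leafL',566,182,.048),('leaf2',640,185,.048),('fe1',640,70,.026),('fe2',632,200,.026),('fe3',606,400,.026),('kerf',607,406,.026)]}
for k in p: print(k,p[k])
for x,y in [('a','d'),('b','e'),('fe1','fe3')]:
    a=p[x]-p[y]; print(np.degrees(np.arctan2(-a[0],a[1])),np.linalg.norm(a))
print((p['a']+p['b']+p['d']+p['e'])/4)
E
```

```text
a [ 405.9 -131.    30. ]
b [ 425.2 -130.1   30. ]
m1 [ 410.1 -220.7   30. ]
m2 [ 429.8 -219.8   30. ]
d [ 416.5 -330.1   30. ]
e [ 435.4 -329.3   30. ]
leafL [ 509.2 -155.6   48. ]
leaf2 [ 555.3 -151.7   48. ]
fe1 [561.7 -80.8  26. ]
fe2 [ 563.4 -162.3   26. ]
fe3 [ 573.2 -301.5   26. ]
kerf [ 575.4 -306.5   26. ]
3.0475259453940002 199.38197009759938
2.931259967804642 199.4609736264215
2.9828096922953455 220.99941176392304
[ 420.75  -230.125   30.   ]
```

drive_tool --slide '[[-0.0025,0.002,0.03],[0,0,0.04],[0,0,0.035],[0,0,0.02],[0,0,0.003],[0,0,0],[0,0,0]]' --rot '[[0,0,-0.3],[0,0,0],[0,0,0],[0,0,0],[0,0,0],[0,0,0],[0,0,0]]'

```text
t: 10.85
position: [0.4203, -0.2309, 0.0321]
eef_rot: [3.14, 0.079, 0.003]
wrist_force: [0.5, 0.2, 0.1]
finger_gap: 0.043
```

drive_tool --slide '[[0,0,0],[0,0,0],[0,0,0],[0,0,0],[0,0,0],[0,0,0]]' --rot '[[0,0,0],[0,0,0],[0,0,0],[0,0,0],[0,0,0],[0,0,0]]' --claw 0 --squeeze 30

```text
t: 11.45
position: [0.4202, -0.231, 0.0324]
eef_rot: [3.14, 0.078, 0.004]
wrist_force: [-0.3, 0.6, 6.9]
finger_gap: 0.0189
```

```bash
python3 - <<'E'
from h import *
s=state(); r=s['eef_rot']; print(s['position'],r,2*np.degrees(np.arctan2(r[1],r[0])),s['wrist_force'])
im=vision.read_camera('side'); cv2.imwrite('pics/s6.png',cv2.resize(im[170:320,150:350,::-1],None,fx=4,fy=4,interpolation=cv2.INTER_CUBIC))
E
```

```text
[ 0.42022119 -0.23100342  0.03242697] [3.13970156 0.07797985 0.00402217] 2.8454920001525004 [-0.27118144  0.64001972  6.94278971]
```

View pics/s6.png

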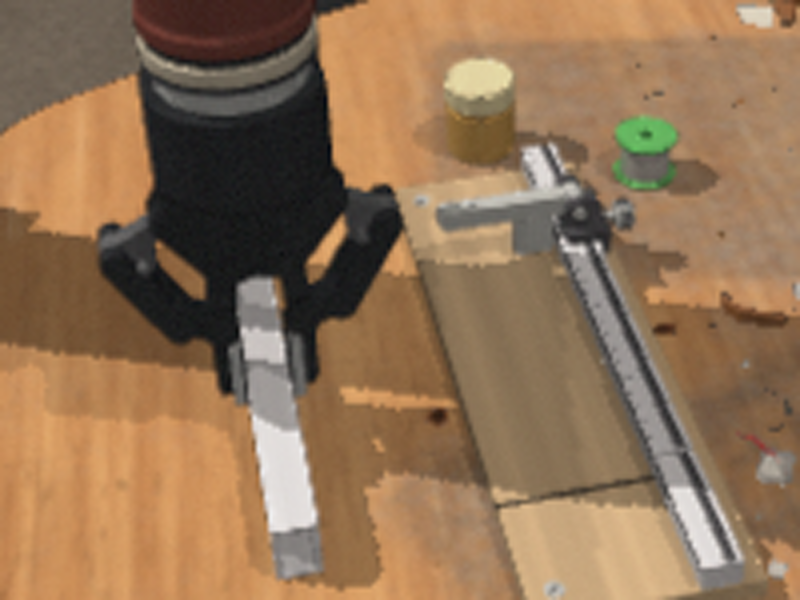

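drive_tool --slide '[[0,0,-0.015],[0,0,-0.025],[0.023,0.009,0],[0.023,0.009,0],[0.023,0.009,0],[0.023,0.009,0],[0.023,0.009,0],[0.023,0.01,0],[0,0,0],[0,0,0]]' --rot '[[0,0,0],[0,0,0],[0,0,-0.6],[0,0,0],[0,0,0],[0,0,0],[0,0,0],[0,0,0],[0,0,0],[0,0,0]]'

```text
t: 12.5
position: [0.5596, -0.2772, 0.0707]
eef_rot: [-3.139, -0.094, 0.003]
wrist_force: [-1.4, 0.2, -1.4]
finger_gap: 0.0192
```

```bash
python3 - <<'E'
from h import *
c=vision.calibration('wrist'); np.save('w7.npy',c['T'])
s=state(); r=s['eef_rot']; print(s['position'],r,2*np.degrees(np.arctan2(r[1],r[0])),s['wrist_force'])
im=vision.read_camera('wrist'); cv2.imwrite('pics/w7.png',im[:,:,::-1]);cv2.imwrite('pics/w7b.png',cv2.resize(im[100:400,140:460,::-1],None,fx=2.0,fy=2.0,interpolation=cv2.INTER_CUBIC))
im=vision.read_camera('side'); cv2.imwrite('pics/s7.png',cv2.resize(im[170:340,200:400,::-1],None,fx=3.5,fy=3.5,interpolation=cv2.INTER_CUBIC))
E
```

```text
[ 0.5595794  -0.27715839  0.07066681] [-3.13939598e+00 -9.44720340e-02  2.60440577e-03] -356.55270256937916 [-1.3767049   0.22376427 -1.37232299]
```

View pics/w7b.png

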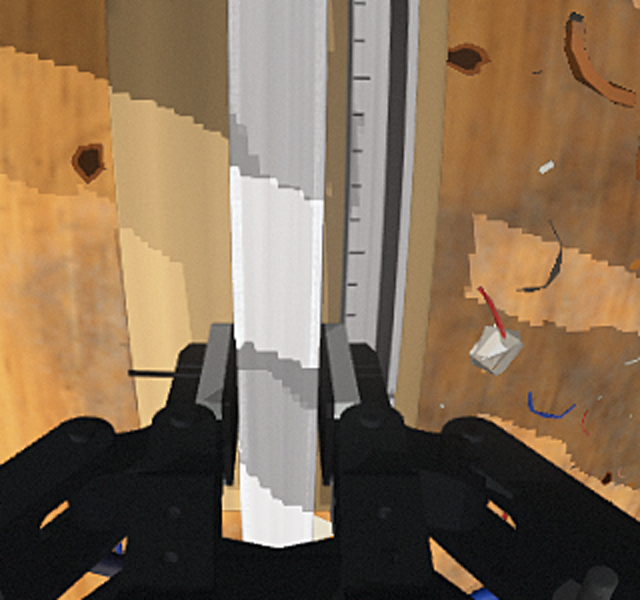

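View pics/s7.png

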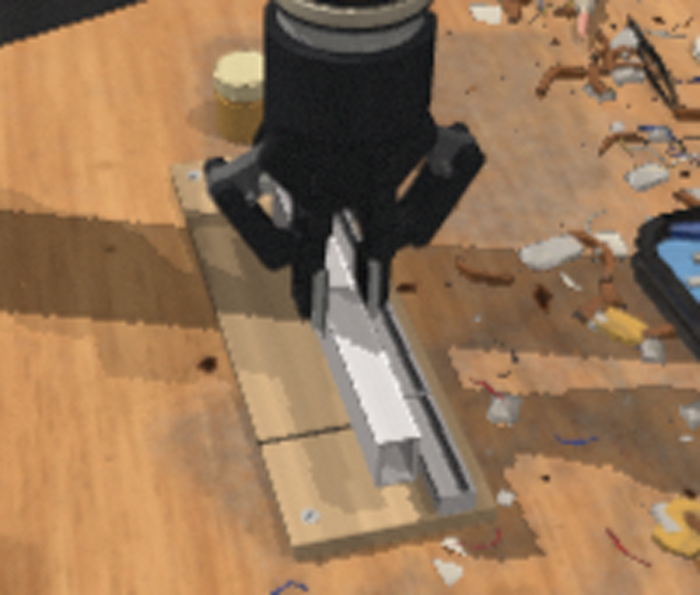

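```bash
python3 - <<'E'
import cv2
im=cv2.imread('pics/w7.png'); cv2.imwrite('pics/w7c.png',cv2.resize(im[0:220,200:400],None,fx=2.7,fy=2.7,interpolation=cv2.INTER_CUBIC))
E
```

```text
(no output)
```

View pics/w7c.png

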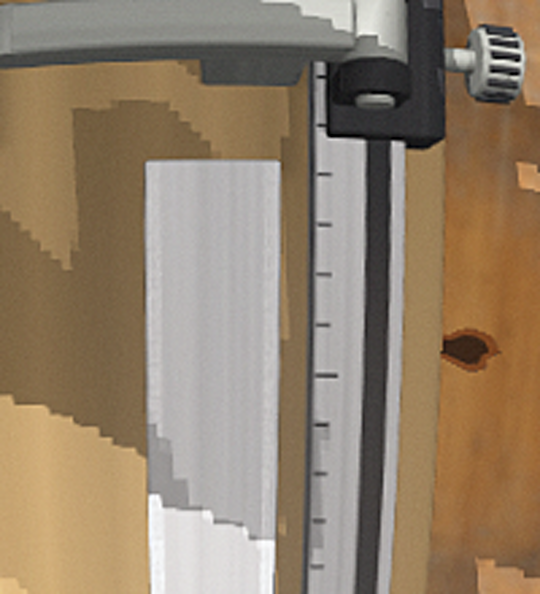

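```bash
python3 - <<'E'
from h import *
c=dict(vision.calibration('wrist')); c['T']=np.load('w7.npy')
C=lambda u,v,z:onz(c,200+u/2.7,v/2.7,z,True)*1000
B=lambda u,v,z:onz(c,140+u/2,100+v/2,z,True)*1000
zt=.0683
pts={'L1':C(146,161,zt),'L2':C(147,400,zt),'L3':B(233,250,zt),'R1':C(280,161,zt),'R2':C(277,400,zt),'R3':B(322,250,zt),
'f1':C(310,100,.026),'f2':C(311,225,.026),'f3':C(309,400,.026),'f4':C(305,560,.026),'f5':B(345,250,.026),
'leafbot':C(204,84,.014),'leafbot2':C(298,84,.014),'leafarm':C(40,66,.042)}
for k,v in pts.items(): print(k,v.round(1))
for n,ks in [('L',['L1','L2','L3']),('R',['R1','R2','R3']),('F',['f1','f2','f3','f4','f5'])]:
    P=np.array([pts[k] for k in ks]); m=np.polyfit(P[:,1],P[:,0],1); print(n,'yaw',np.degrees(np.arctan(-m[0])), 'x at -250',np.polyval(m,-250))
E
```

```text
L1 [ 543.1 -177.2   68.3]
L2 [ 545.1 -213.    68.3]
L3 [ 547.3 -246.2   68.3]
R1 [ 562.5 -176.    68.3]
R2 [ 564.5 -211.8   68.3]
R3 [ 566.5 -245.    68.3]
f1 [ 570.3 -157.1   26. ]
f2 [ 572.1 -182.2   26. ]
f3 [ 574.3 -217.    26. ]
f4 [ 576.4 -250.3   26. ]
f5 [ 577.2 -260.9   26. ]
leafbot [ 549.5 -152.6   14. ]
leafbot2 [ 568.8 -151.2   14. ]
leafarm [ 521.  -156.1   42. ]
L yaw 3.4657285614770235 x at -250 547.4459849637198
R yaw 3.289895084757816 x at -250 566.7394731705319
F yaw 3.718336509419808 x at -250 576.4291659307964
```

Tube end is about 25 mm short of the stop and 9.7 mm off the fence, with yaw within 0.3°. Lowering onto the bed.

drive_tool --slide '[[0,0,0.012],[0,0,0.011],[0,0,0.002],[0,0,0.001],[0,0,0],[0,0,0]]' --rot '[[0,0,-0.2],[0,0,0],[0,0,0],[0,0,0],[0,0,0],[0,0,0]]'

```text
t: 13.2
position: [0.5604, -0.2778, 0.0453]
eef_rot: [3.14, 0.099, 0.001]
wrist_force: [0.1, 0.6, -1.8]
finger_gap: 0.0191
```

drive_tool --slide '[[0,0,0.001],[0,0,0.0005],[0,0,0],[0,0,0]]' --rot '[[0,0,0],[0,0,0],[0,0,0],[0,0,0]]'

```text
t: 13.6
position: [0.5606, -0.2779, 0.0445]
eef_rot: [3.139, 0.099, 0.002]
wrist_force: [-1.3, 0.9, 5.9]
finger_gap: 0.0191
```

drive_tool --slide '[[0,0,-0.0005],[0.003,0,0],[0.003,0,0],[0.001,0,0],[0,0,0],[0,0,0]]' --rot '[[0,0,0],[0,0,0],[0,0,0],[0,0,0],[0,0,0],[0,0,0]]'

```text
t: 14.2
position: [0.5648, -0.2779, 0.0445]
eef_rot: [-3.14, -0.098, 0.007]
wrist_force: [-5.3, 0.3, 7.0]
finger_gap: 0.0191
```

drive_tool --slide '[[0.0007,0,0],[0,0,0],[0,0,0]]' --rot '[[0,0,0],[0,0,0],[0,0,0]]'

```text
t: 14.5
position: [0.5651, -0.278, 0.0444]
eef_rot: [-3.14, -0.098, 0.008]
wrist_force: [-4.9, 0.8, 7.9]
finger_gap: 0.0194
```

```bash
python3 - <<'E'
from h import *
c=vision.calibration('wrist'); np.save('w8.npy',c['T'])
im=vision.read_camera('wrist'); cv2.imwrite('pics/w8.png',im[:,:,::-1]);cv2.imwrite('pics/w8c.png',cv2.resize(im[0:220,200:400,::-1],None,fx=2.7,fy=2.7,interpolation=cv2.INTER_CUBIC))
cv2.imwrite('pics/w8b.png',cv2.resize(im[100:400,140:460,::-1],None,fx=2.0,fy=2.0,interpolation=cv2.INTER_CUBIC))
E
```

```text
(no output)
```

View pics/w8c.png

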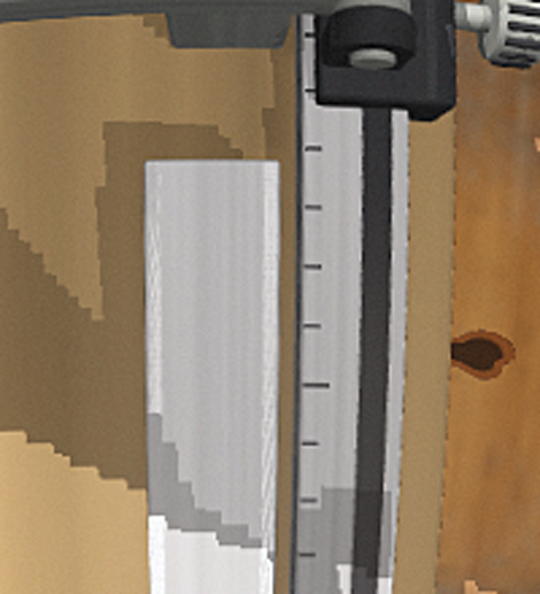

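View pics/w8b.png

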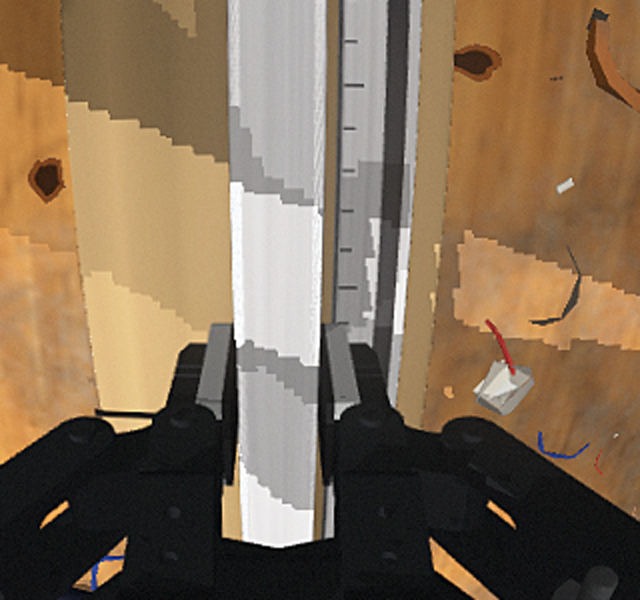

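A strip of bed about 3 mm wide still shows between the tube (279) and the fence (297). The resistance so far is bed friction, so I'll lighten the load and continue.

drive_tool --slide '[[0.0005,0,-0.0007],[0.001,0,0],[0,0,0],[0,0,0]]' --rot '[[0,0,0],[0,0,0],[0,0,0],[0,0,0]]'

```text
t: 14.95
position: [0.5695, -0.2771, 0.0445]
eef_rot: [3.14, 0.1, -0.0]
wrist_force: [-0.4, -1.2, -0.1]
finger_gap: 0.0191
```

drive_tool --slide '[[0.001,0,0],[0,0,0],[0,0,0]]' --rot '[[0,0,0],[0,0,0],[0,0,0]]'

```text
t: 15.25
position: [0.5696, -0.277, 0.0446]
eef_rot: [-3.14, -0.099, 0.003]
wrist_force: [-2.2, 0.1, -0.8]
finger_gap: 0.019
```

drive_tool --slide '[[0.001,0,0],[0,0,0],[0,0,0]]' --rot '[[0,0,0],[0,0,0],[0,0,0]]'

```text
t: 15.55
position: [0.5697, -0.2771, 0.0445]
eef_rot: [-3.139, -0.099, 0.005]
wrist_force: [-4.8, -1.5, 0.8]
finger_gap: 0.019
```

Fence contact at about 5 N. Now sliding towards the stop, 20 mm first.

drive_tool --slide '[[0,-0.004,0],[0,-0.006,0],[0,-0.006,0],[0,-0.004,0],[0,0,0],[0,0,0]]' --rot '[[0,0,0],[0,0,0],[0,0,0],[0,0,0],[0,0,0],[0,0,0]]'

```text
t: 16.15
position: [0.5684, -0.2576, 0.0445]
eef_rot: [3.14, 0.098, -0.005]
wrist_force: [-4.7, -1.1, -0.1]
finger_gap: 0.019
```

```bash
python3 - <<'E'
from h import *
c=vision.calibration('wrist'); np.save('w9.npy',c['T']); print(state()['position'])
im=vision.read_camera('wrist'); cv2.imwrite('pics/w9.png',im[:,:,::-1]);cv2.imwrite('pics/w9c.png',cv2.resize(im[0:220,200:400,::-1],None,fx=2.7,fy=2.7,interpolation=cv2.INTER_CUBIC))
E
```

```text
[ 0.56842834 -0.25761626  0.04451669]
```

View pics/w9c.png

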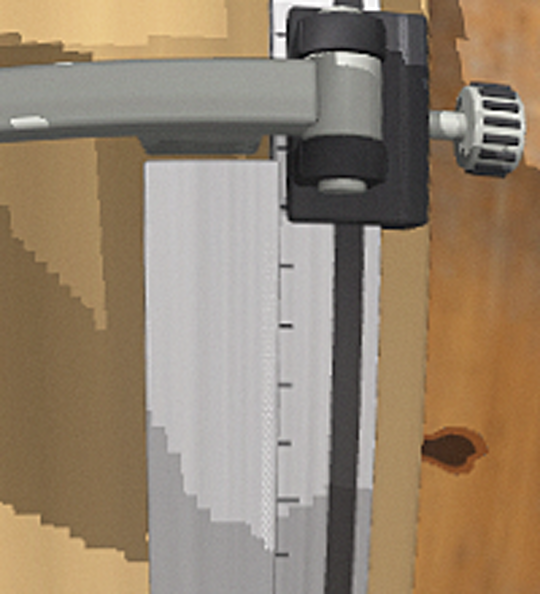

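Tube is flush along the fence, with its end about 5 mm short of the blade. Creeping.

drive_tool --slide '[[0,-0.0015,0],[0,-0.0015,0],[0,0,0],[0,0,0]]' --rot '[[0,0,0],[0,0,0],[0,0,0],[0,0,0]]'

```text
t: 16.6
position: [0.5683, -0.2555, 0.0446]
eef_rot: [3.138, 0.098, -0.004]
wrist_force: [-4.9, -3.0, -0.8]
finger_gap: 0.0191
```

drive_tool --slide '[[0,-0.0007,0],[0,-0.0007,0],[0,0,0],[0,0,0]]' --rot '[[0,0,0],[0,0,0],[0,0,0],[0,0,0]]'

```text
t: 17.0
position: [0.5682, -0.2543, 0.0446]
eef_rot: [3.138, 0.098, -0.004]
wrist_force: [-4.0, -2.9, -1.1]
finger_gap: 0.0189
```

drive_tool --slide '[[0,-0.0007,0],[0,0,0],[0,0,0]]' --rot '[[0,0,0],[0,0,0],[0,0,0]]'

```text
t: 17.3
position: [0.5682, -0.2537, 0.0446]
eef_rot: [3.138, 0.097, -0.004]
wrist_force: [-5.1, -2.6, -0.8]
finger_gap: 0.0192
```

drive_tool --slide '[[0,-0.0007,0],[0,0,0],[0,0,0]]' --rot '[[0,0,0],[0,0,0],[0,0,0]]'

```text
t: 17.6
position: [0.5681, -0.2531, 0.0446]
eef_rot: [3.138, 0.097, -0.004]
wrist_force: [-4.9, -3.2, -0.6]
finger_gap: 0.0189
```

drive_tool --slide '[[0,-0.0007,0],[0,0,0],[0,0,0]]' --rot '[[0,0,0],[0,0,0],[0,0,0]]'

```text
t: 17.9
position: [0.5681, -0.2531, 0.0446]
eef_rot: [3.136, 0.097, -0.003]
wrist_force: [-4.2, -4.7, -2.0]
finger_gap: 0.0194
```

drive_tool --slide '[[0,-0.0007,0],[0,0,0],[0,0,0]]' --rot '[[0,0,0],[0,0,0],[0,0,0]]'

```text
t: 18.2
position: [0.5681, -0.2531, 0.0446]
eef_rot: [3.135, 0.097, -0.003]
wrist_force: [-4.6, -5.4, -2.7]
finger_gap: 0.019
```

The tube stopped at y = −0.2531 and force is rising, so it's on the stop. A little more preload to be well over 2 N after friction.

drive_tool --slide '[[0,-0.0007,0],[0,-0.0007,0],[0,0,0],[0,0,0]]' --rot '[[0,0,0],[0,0,0],[0,0,0],[0,0,0]]'

```text
t: 18.6
position: [0.5681, -0.253, 0.0447]
eef_rot: [3.133, 0.096, -0.002]
wrist_force: [-4.1, -6.8, -3.1]
finger_gap: 0.0191
```

drive_tool --slide '[[0,-0.0007,0],[0,0,0],[0,0,0],[0,0,0]]' --rot '[[0,0,0],[0,0,0],[0,0,0],[0,0,0]]'

```text
t: 19.0
position: [0.5681, -0.2529, 0.0448]
eef_rot: [3.132, 0.095, -0.002]
wrist_force: [-4.4, -8.0, -3.0]
finger_gap: 0.0191
```

Take a check picture, then unload before release.

drive_tool --slide '[[0,0.001,0],[0,0.001,0.0005],[0,0.0007,0.0005],[0,0,0],[0,0,0]]' --rot '[[0,0,0],[0,0,0],[0,0,0],[0,0,0],[0,0,0]]'

```text
t: 19.5
position: [0.5681, -0.2531, 0.0445]
eef_rot: [3.137, 0.097, -0.003]
wrist_force: [-5.6, -3.9, 3.4]
finger_gap: 0.0191
```

```bash
python3 - <<'E'
from h import *
c=vision.calibration('wrist'); np.save('w10.npy',c['T']); print(state()['position'],state()['wrist_force'])
im=vision.read_camera('wrist'); cv2.imwrite('pics/w10.png',im[:,:,::-1]);cv2.imwrite('pics/w10c.png',cv2.resize(im[0:220,200:400,::-1],None,fx=2.7,fy=2.7,interpolation=cv2.INTER_CUBIC))
im=vision.read_camera('side'); cv2.imwrite('pics/s10.png',cv2.resize(im[170:340,200:400,::-1],None,fx=3.5,fy=3.5,interpolation=cv2.INTER_CUBIC))
E
```

```text
[ 0.56813308 -0.25308481  0.04449681] [-5.60041308 -3.89678947  3.37616508]
```

View pics/w10c.png

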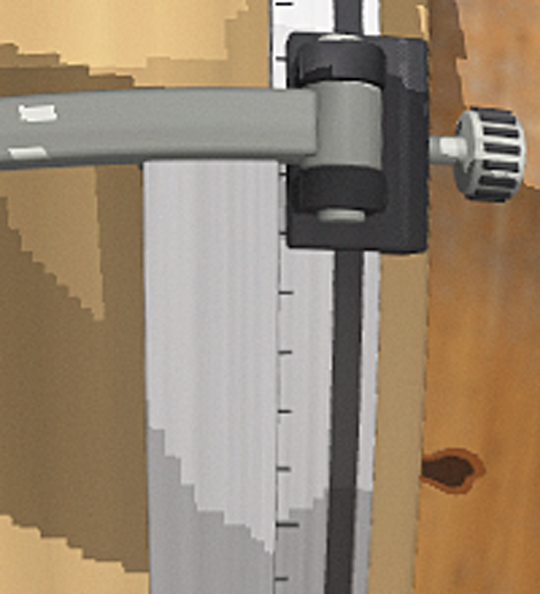

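View pics/s10.png

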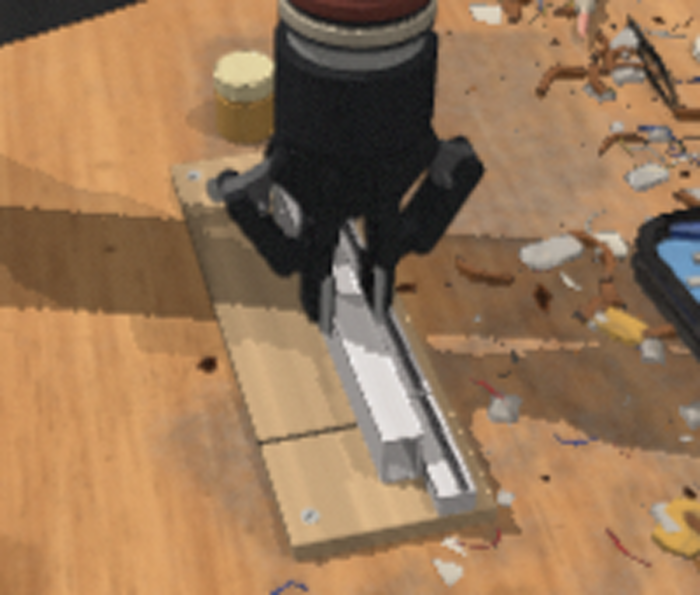

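Tube end is under the arm against the blade and flush with the fence. Unload the rest, release, and lift.

drive_tool --slide '[[-0.001,0.0007,0],[-0.001,0.0006,0],[0,0,0],[0,0,0]]' --rot '[[0,0,0],[0,0,0],[0,0,0],[0,0,0]]'

```text
t: 20.0
position: [0.568, -0.2531, 0.0445]
eef_rot: [3.138, 0.099, 0.002]
wrist_force: [-4.9, -4.1, 3.9]
finger_gap: 0.0187
```

drive_tool --slide '[[0,0,0],[0,0,0],[0,0,0],[0,0,0]]' --rot '[[0,0,0],[0,0,0],[0,0,0],[0,0,0]]' --claw 0.4

```text
t: 20.4
position: [0.5686, -0.2507, 0.0438]
eef_rot: [-3.139, -0.101, -0.001]
wrist_force: [0.6, 0.4, -0.7]
finger_gap: 0.0343
```

drive_tool --slide '[[0,0,-0.01],[0,0,-0.02],[0,0,-0.03],[0,0,-0.03],[0,0,-0.03],[0,0,0],[0,0,0]]' --rot '[[0,0,0],[0,0,0],[0,0,0],[0,0,0],[0,0,0],[0,0,0],[0,0,0]]'

```text
t: 21.1
position: [0.5681, -0.2518, 0.1651]
eef_rot: [3.14, 0.099, 0.003]
wrist_force: [-0.7, -0.5, 0.1]
finger_gap: 0.0342
```

```bash
python3 - <<'E'
from h import *
c=vision.calibration('wrist'); np.save('w11.npy',c['T']); s=state();print(s['position'],s['wrist_force'],s['eef_rot'])
im=vision.read_camera('wrist'); cv2.imwrite('pics/w11.png',im[:,:,::-1]);cv2.imwrite('pics/w11b.png',cv2.resize(im[:,:,::-1],(800,600),interpolation=cv2.INTER_CUBIC))
E
```

```text
[ 0.56811679 -0.25178352  0.1651136 ] [-0.66002637 -0.51994201  0.13792996] [3.13953727 0.09946279 0.00317283]
```

View pics/w11b.png

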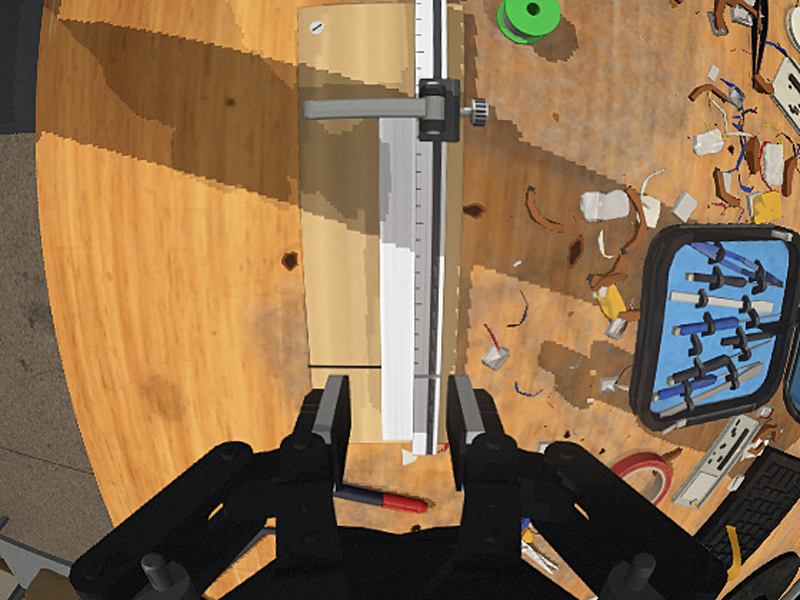

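Tube lies flush along the fence with its end at the leaf. Turning back to pinch the arm.

drive_tool --slide '[[0,0,0],[0,0,0],[0,0,0],[0,0,0],[0,0,0],[0,0,0],[0,0,0],[0,0,0],[0,0,0],[0,0,0],[0,0,0],[0.035,-0.0126,0],[0.035,-0.0126,0],[0.035,-0.0125,0],[0,0,0],[0,0,0]]' --rot '[[0,0,-8.2],[0,0,-8.2],[0,0,-8.2],[0,0,-8.2],[0,0,-8.2],[0,0,-8.2],[0,0,-8.2],[0,0,-8.2],[0,0,-8.2],[0,0,-8.2],[0,0,-7.9],[0,0,0],[0,0,0],[0,0,0],[0,0,0],[0,0,0]]'

```text
t: 22.75
position: [0.523, -0.1482, 0.163]
eef_rot: [-2.148, -2.29, 0.002]
wrist_force: [0.3, -1.0, 0.7]
finger_gap: 0.0343
```

```bash
python3 - <<'E'
from h import *
c=vision.calibration('wrist'); np.save('w12.npy',c['T']); s=state();r=s['eef_rot'];print(s['position'],s['wrist_force'],2*np.degrees(np.arctan2(r[1],r[0])))
im=vision.read_camera('wrist'); cv2.imwrite('pics/w12.png',im[:,:,::-1]);cv2.imwrite('pics/w12b.png',cv2.resize(im[:,:,::-1],(800,600),interpolation=cv2.INTER_CUBIC))
E
```

```text
[ 0.52301827 -0.14822481  0.16302981] [ 0.3141556  -0.99943395  0.73414979] -266.34945679887613
```

View pics/w12b.png

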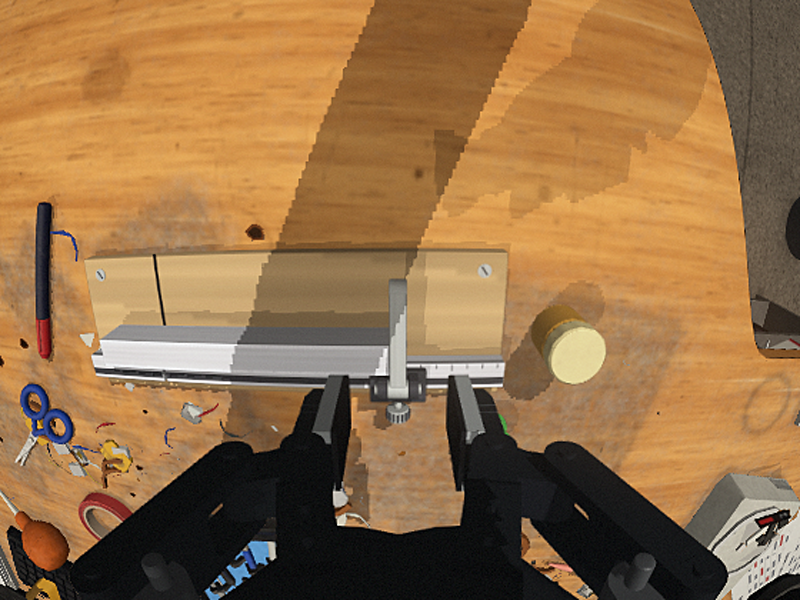

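Leaf at column 398 is midway between the pads (348/448). Descending and pinching.

drive_tool --slide '[[0,0.001,0.04],[0,0,0.04],[0,0,0.03],[0,0,0.014],[0,0,0],[0,0,0],[0,0,0]]' --rot '[[0,0,0],[0,0,0],[0,0,0],[0,0,0],[0,0,0],[0,0,0],[0,0,0]]'

```text
t: 23.5
position: [0.526, -0.1499, 0.0414]
eef_rot: [2.15, 2.286, 0.002]
wrist_force: [0.7, -0.7, 0.3]
finger_gap: 0.0343
```

drive_tool --slide '[[0,0,0],[0,0,0],[0,0,0],[0,0,0],[0,0,0]]' --rot '[[0,0,0],[0,0,0],[0,0,0],[0,0,0],[0,0,0]]' --claw 0 --squeeze 25

```text
t: 24.0
position: [0.5254, -0.1482, 0.0412]
eef_rot: [2.15, 2.289, 0.003]
wrist_force: [-0.4, 1.9, 6.8]
finger_gap: 0.0092
```

```bash
python3 -c "
import numpy as np
t=np.radians(list(range(0,97,8))+[101]);r=52.6
y=-r*np.cos(t);z=-r*np.sin(t)
print([[0,float(round(a/1e3,4)),float(round(b/1e3,4))] for a,b in zip(np.diff(y),np.diff(z))])"
```

```text
[[0, 0.0005, -0.0073], [0, 0.0015, -0.0072], [0, 0.0025, -0.0069], [0, 0.0034, -0.0065], [0, 0.0043, -0.0059], [0, 0.0051, -0.0053], [0, 0.0058, -0.0045], [0, 0.0064, -0.0037], [0, 0.0068, -0.0027], [0, 0.0071, -0.0018], [0, 0.0073, -0.0008], [0, 0.0073, 0.0003], [0, 0.0045, 0.0007]]
```

drive_tool --slide '[[0,0.0005,-0.0073],[0,0.0015,-0.0072],[0,0.0025,-0.0069],[0,0.0034,-0.0065],[0,0.0043,-0.0059],[0,0.0051,-0.0053],[0,0,0]]' --rot '[[0,0,0],[0,0,0],[0,0,0],[0,0,0],[0,0,0],[0,0,0],[0,0,0]]'

```text
t: 24.7
position: [0.5403, -0.1473, 0.0794]
eef_rot: [-2.149, -2.286, 0.004]
wrist_force: [-3.2, 3.1, -2.3]
finger_gap: 0.0095
```

drive_tool --slide '[[0,0.0058,-0.0045],[0,0.0064,-0.0037],[0,0.0068,-0.0027],[0,0.0071,-0.0018],[0,0.0073,-0.0008],[0,0.0073,0.0003],[0,0.0045,0.0007],[0,0,0],[0,0,0]]' --rot '[[0,0,0],[0,0,0],[0,0,0],[0,0,0],[0,0,0],[0,0,0],[0,0,0],[0,0,0],[0,0,0]]'

```text
t: 25.6
position: [0.585, -0.1445, 0.093]
eef_rot: [-2.149, -2.285, 0.003]
wrist_force: [-6.7, 4.9, 4.5]
finger_gap: 0.0089
```

```bash
python3 - <<'E'
from h import *
s=state();print(s['position'],s['wrist_force'])
im=vision.read_camera('side'); cv2.imwrite('pics/s13.png',cv2.resize(im[170:340,200:400,::-1],None,fx=3.5,fy=3.5,interpolation=cv2.INTER_CUBIC))
E
```

```text
[ 0.58504088 -0.14449503  0.09300983] [-6.67531882  4.89721292  4.51742493]
```

View pics/s13.png

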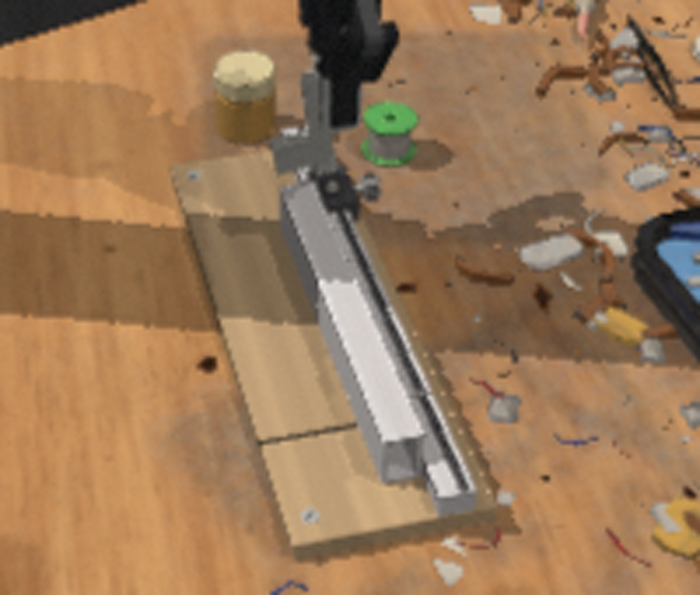

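Leaf looks about upright at (318,110). I'll swing it a bit further for margin over 1.35 rad.

drive_tool --slide '[[0,0.005,0.0005],[0,0.005,0.001],[0,0,0],[0,0,0]]' --rot '[[0,0,0],[0,0,0],[0,0,0],[0,0,0]]'

```text
t: 26.05
position: [0.5955, -0.1438, 0.0913]
eef_rot: [-2.15, -2.286, 0.002]
wrist_force: [-5.1, 4.1, 2.4]
finger_gap: 0.0095
```

```bash
python3 - <<'E'
from h import *
s=state();print(s['position'],s['wrist_force'])
c=vision.calibration('side'); print([np.round(3.5*(np.array(proj(c,p))-[200,170])) for p in ([.578,-.1454,.042],[.578,-.1454,.112],[.594,-.1445,.110],[.563,-.1463,.110])])
im=vision.read_camera('side'); cv2.imwrite('pics/s14.png',cv2.resize(im[170:340,200:400,::-1],None,fx=3.5,fy=3.5,interpolation=cv2.INTER_CUBIC))
E
```

```text
[ 0.59547743 -0.14384491  0.09126864] [-5.09288902  4.08291881  2.35116727]
[array([323., 171.]), array([325.,  69.]), array([353.,  68.]), array([298.,  75.])]
```

View pics/s14.png

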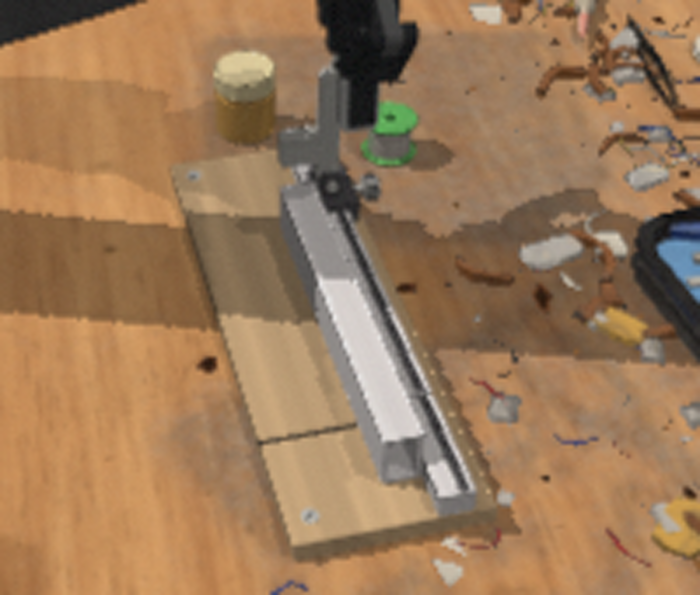

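Tip is at (330,70), about 1.6 rad. One more small push, then open and lift away.

drive_tool --slide '[[0,0.005,0.001],[0,0,0],[0,0,0]]' --rot '[[0,0,0],[0,0,0],[0,0,0]]'

```text
t: 26.4
position: [0.6005, -0.1435, 0.09]
eef_rot: [-2.15, -2.286, 0.002]
wrist_force: [-5.4, 4.8, 1.7]
finger_gap: 0.0091
```

drive_tool --slide '[[0,0,0],[0,0,0],[0,0,0],[0,0,-0.02],[0,0,-0.03],[0,0,-0.03],[0,0,-0.03],[0,0,-0.03],[0,0,0]]' --rot '[[0,0,0],[0,0,0],[0,0,0],[0,0,0],[0,0,0],[0,0,0],[0,0,0],[0,0,0],[0,0,0]]' --claw 0.5

```text
t: 27.3
position: [0.6054, -0.1461, 0.2348]
eef_rot: [2.145, 2.279, 0.009]
wrist_force: [-1.1, 0.1, 0.6]
finger_gap: 0.0426
```

drive_tool --slide '[[-0.03,-0.02,0],[-0.03,-0.02,0],[0,0,0],[0,0,0]]' --rot '[[0,0,0],[0,0,0],[0,0,0],[0,0,0]]'

```text
t: 27.7
position: [0.5652, -0.2086, 0.2288]
eef_rot: [2.156, 2.285, -0.001]
wrist_force: [-0.4, 1.2, -0.7]
finger_gap: 0.043
```

```bash
python3 - <<'E'
from h import *
c=vision.calibration('wrist'); np.save('w15.npy',c['T']); s=state();print(s['position'],s['wrist_force'],s['t'])
im=vision.read_camera('wrist'); cv2.imwrite('pics/w15.png',im[:,:,::-1]);cv2.imwrite('pics/w15c.png',cv2.resize(im[80:280,120:400,::-1],None,fx=2.8,fy=2.8,interpolation=cv2.INTER_CUBIC))
im=vision.read_camera('side'); cv2.imwrite('pics/s15.png',cv2.resize(im[170:340,200:400,::-1],None,fx=3.5,fy=3.5,interpolation=cv2.INTER_CUBIC))
E
```

```text
[ 0.56518198 -0.20858126  0.22875437] [-0.42736533  1.23146225 -0.69652025] 27.7
```

View pics/w15c.png

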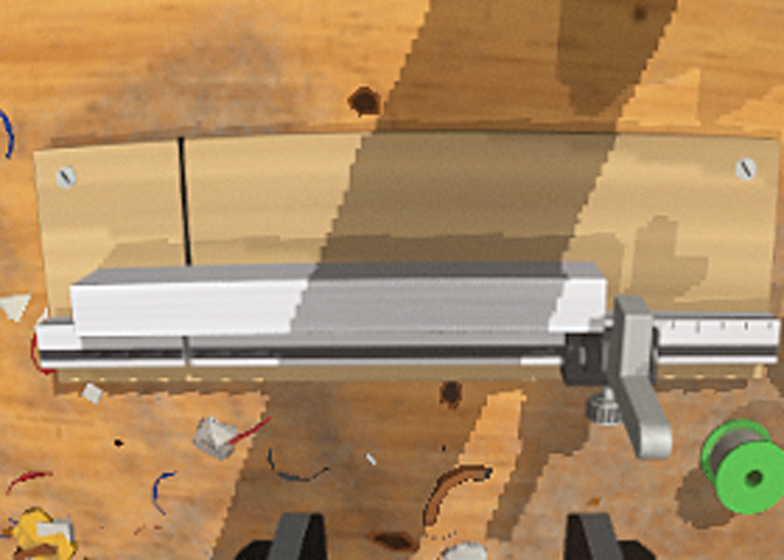

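View pics/s15.png

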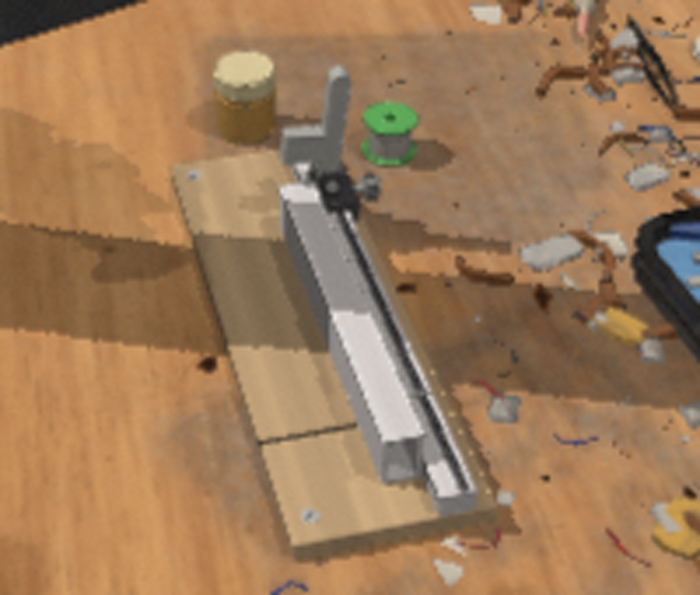

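Leaf is past upright (side view tip (338,72)), and the tube is flush with its +y end at (605,305). Quick numeric check.

```bash
python3 - <<'E'
from h import *
c=dict(vision.calibration('wrist')); c['T']=np.load('w15.npy')
C=lambda u,v,z:onz(c,120+u/2.8,80+v/2.8,z,True)*1000
P={'tube+y near':C(605,279,.042),'tube+y far':C(605,331,.042),'tube-y near':C(71,286,.042),'tube-y far':C(74,335,.042),'f-y':C(38,324,.026),'f+y':C(778,317,.026),'kerf@fence':C(188,265,.012),'b+y':C(781,140,.012)}
for k,v in P.items(): print(k,v.round(1))
# blade -y face, lower edge
for u,v,z in [(616,305,.07),(616,305,.06),(612,345,.073)]: print('blade',C(u,v,z).round(1))
print('centre',(sum(P[k] for k in list(P)[:4])/4).round(1))
a=P['tube+y near']-P['tube-y near'];b=P['tube+y far']-P['tube-y far'];f=P['f+y']-P['f-y']
for q in(a,b,f): print(np.degrees(np.arctan2(-q[0],q[1])),np.linalg.norm(q))
print(state()['wrist_force'])
E
```

```text
tube+y near [ 551.6 -153.1   42. ]
tube+y far [ 571. -151.   42.]
tube-y near [ 564.1 -351.    42. ]
tube-y far [ 583.4 -351.    42. ]
f-y [ 584.8 -374.    26. ]
f+y [565.2 -78.   26. ]
kerf@fence [ 561.5 -312.4   12. ]
b+y [496.6 -81.4  12. ]
blade [ 553.8 -153.9   70. ]
blade [ 556.3 -151.8   60. ]
blade [ 566.7 -154.4   73. ]
centre [ 567.5 -251.5   42. ]
3.627504705986297 198.30218474623052
3.5753535657659548 200.3813676488066
3.787968172635594 296.6099909160877
[ 0.36561058 -0.10645872  1.32415479]
```

```bash
python3 -c "
from rig import workorder
print(workorder.finish_job())"
```

```text
the job is handed in; nothing more can be done
None
```

The tube is set on the sawing board, flush along the fence with its end at the stop, and the stop is flipped back up. I handed the job in at about 28 s of the 70 s allowed; no verdict was reported.

- **Stop down:** I pinched the leaf and swung it down, then pressed it from above. The fingertips stopped at 47.7 mm, against 48 mm for the lowered arm's top, so I take it as fully down.
- **Butting the tube:** I pressed the tube to the fence with about 4–5 N and slid it along until it stopped dead. At the stop, wrist force along the fence rose to about 8 N, of which roughly 3 N was sliding friction. That puts about 5 N on the stop, held for at least 0.4 s. This is an estimate from the wrist force, because I could not measure the stop contact directly.
- **Release and stop up:** I eased off before letting go, although about 4 N along the fence remained at the moment of release. The leaf slipped a little in the fingers on the way up, so I pushed it further. In the last side view it stands past upright, at about 1.65 rad.

**Last checks from the wrist picture:**

| Check | Measured | Expected |
|---|---|---|
| Tube centre along world y | -251.5 mm | -251.6 mm |
| Tube centre in world x | 567.5 mm | 565.5 mm |
| Angle to fence | about 0.2° off | under 1.1° (0.02 rad) |

- **World x difference:** the 2 mm is about the size of the camera calibration error, and no gap to the fence was visible.
- **Bystanders:** the jar and spool look untouched in the last side view. The marker was last seen, also undisturbed, just before the final flip.
- **Gripper:** it is clear of everything.

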